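# Square two sample plates under the bench magnifier

## Robot

A 6-joint arm with a two-finger parallel gripper is mounted at the origin on a cart in front of the work surface, level with it; the furniture and walls round the work are solid. World frame = base frame: x ahead of the robot, y to its left, z up, the work surface at z = 0. Lengths are in mm, angles in rad, forces in N, time in s.
With the tool pointing down it reaches from about 350 to 875 mm from the base axis. Payload 4.2 kg.
Tool frame: the origin (TCP) lies midway between the tips of the shut fingers; the grasp point (between the pads) lies 19 mm behind it; y points along the fingers, x is the direction in which the jaws open and shut, and the axes are right-handed (so a half turn about y gives the same grasp; the last joint's range is limited). The gripper opens to 85 mm and grips with 20 to 120 N. Pads are 22 mm wide; open, the fingers measure 114 mm over their backs; the gripper's body (76 mm by 85 mm) begins 54 mm behind the grasp point. The pads swing forward as they close: fully open they stand 13 mm farther back than shut.
Start: joints at [-1.003, 0.385, 0.008, 0, -1.194, -0.259], TCP at [189.963, -595.41, 194.912] pointing down, gripper open.
Joint ranges: [-3.14, 3.14], [-1.21, 2.06], [-1.07, 1.41], [-3.16, 2.05], [-2.99, -0.16], [-3.1, 3.1]. Speed limits (rad/s): [2.79, 2.79, 3.14, 3.14, 3.14, 3.14].

## Interface

Orientations are given as a unit quaternion [x, y, z, w].
In Python, from bench import read_state, get_image, job_done gives the robot as it stands.
- The arm moves only by the tool play_rows, never from a script. Its argument "series" is a list of rows, each a list of 7 numbers: the shift along the tool's x, y, z in m, then the turn, a rotation vector about the tool's x, y, z in rad, then the finger opening in m, from 0 to 0.0854. In form: [[x, y, z, wx, wy, wz, claw], ...]. A call has 1 to 10 rows; each row shifts and turns the pose as measured when the row begins, along the tool's axes as they then stand; what a row does not reach is not made up. A row lasts 1/10 s, in which the tool goes at most 50 mm and 8.59 degrees, less where a joint would pass 70% of its speed; a pose out of reach is approached as far as the arm can. A call with a gripper value outside its range is refused whole. The fingers move at their own pace and stop on an object; the grip force is fixed at half the most. Time passes only in rows, so rows that do not move let the fingers close. It gives the time, the measured TCP pose, the force and the opening at its end, in the units of the state.
- read_state(): the state, without advancing time (a new reading comes with each control period).
- get_image(name): name is "scene" or "top"; returns a dict with "color" (384x512x3 uint8, red, green, blue), "intrinsics" (3x3 intrinsics, pixels), "origin" and "orientation" of the camera in the world. Camera axes: x right, y down, z forward; pixel columns grow to the right and rows downward; lengths in mm; the calibration is good to about 2 mm. A picture is of the moment at which its call begins. There is no depth.
- job_done(): hands the job in, once; it reports no verdict.
The state is a dict: "clock": time; "joints": joint angles; "joint_vel": joint speeds; "joint_efforts": joint torques, N m; "position": TCP position; "ee_rot": TCP orientation; "contact_force": force on the tool from outside, world axes, zero at the start; "wrist_torque": the same for the moment, N m; "gripper_width": finger opening in mm.
Only numpy, scipy, OpenCV 4.12 (cv2) and the standard library are available. Lean on these libraries where they do the work, as an engineer would, in place of code of your own. Each camera call takes 0.05 s, during which the arm holds its last target. There are 200 camera calls.

## Task

Take the two sample plates from the sloped rack and stack them flat in the corner of the grey viewing stand, the blue one underneath and the orange one on top, each squared up snug against both aluminium fences. Then swing the magnifier arm by its red tab until the lens is centred over the stack, and let go. Leave the bottles, the beaker and the mortar where they stand.

Things in the scene. Friction and masses are not known exactly. Their poses are not given: they have to be found in the camera images.
- plate_blue: flat plate 120 x 60 x 15 mm (x, y, z), 0.15 kg: a blue plastic frame round a glass window, a plain solid slab to the touch. Origin: centre of its underside; x runs along its length, z out of its upper face. It starts on the sloped rack, its length up a 35 degree slope (so z is tilted 35 degrees toward the foot of the slope), in either of the two slots.
- plate_orange: the same with an orange frame, in the other slot.
- slope_rack: fixed steel rack 200 mm wide, 100 mm high, white runners sloping up along its +x at 35 degrees. Origin: centre of its foot. It stands sideways, facing left. Two slots at y = +52 and -52 mm; the runners (41 mm over a pair) leave both long plate edges free, 44 mm between plates. A 10 mm lip holds each lower end. A plate starts with its origin at rack x = -5, z = 57 mm; lift it square to the slope.
- stand: fixed grey stand, base 10 mm thick (x -70 to +117, y -79 to +46 mm). Origin: on the bench under the centre of the stack place. Aluminium fences 10 mm thick rise 36 mm above the base: the end fence, inner face at x = +60 (y -60 to +40), the side fence, inner face at y = +30, in two pieces (x -60 to -29, +29 to +70) with a finger gap between. The -x and -y sides are open.
- stack_place (a point): on the stand's base top (10 mm above the bench) at the place for the stack, marked by a white 120 x 60 mm patch in the corner; axes as the stand's. A squared plate has its length along this x axis (either way round) and its centre over this point.
- magnifier (a joint): angle of the magnifier arm about its upright post, rad; 0 = lens over the stack place (arm along the stand's -x), positive counter-clockwise from above; free from -0.6 to 2.3. Starts swung out at 1.5 to 1.75 (roughly along the stand's -y); stays where it is let go (friction about 0.12 N m).
- pivot (a point): point on the arm's turning axis, in the post 95 mm along the stand's +x from the stack place, 124 mm above the bench (the arm's mid height).
- lens (a point): centre of the round lens (70 mm over its black rim, 10 mm thick), 95 mm from the pivot, 124 mm above the bench.
- tab (a point): the red upright tab at the end of the arm, 10 mm thick across the arm, 30 mm long along it, standing from 120 to 164 mm above the bench; this point is on it 147 mm from the pivot, 151 mm above the bench. Its x axis runs along the arm.
- amber_bottle: loose amber glass bottle with a white cap, 60 mm across, 118 mm tall, behind the rack; to be left alone. Origin: centre of its underside.
- beaker: loose glass beaker, 56 mm across, 71 mm tall; to be left alone. Origin: centre of its underside.
- mortar: loose white mortar, 89 mm across, 51 mm tall, left of the stand; to be left alone. Origin: centre of its underside.
Not all that is in view belongs to the job. What is shaped like the plate_orange but purple is not meant.

How it is judged (in metres and radians):
On the way, in this order (a step that is already met when the one before it is completed fails the run):
1. blue plate below, orange plate on it, both squared flat in the corner (x of plate_blue in the frame of stack_place between -0.004 and 0.004 m and y of plate_blue in the frame of stack_place between -0.004 and 0.004 m and z of plate_blue in the frame of stack_place between -0.003 and 0.003 m and angle between the x axis of each of plate_blue, plate_orange and the x axis of stack_place, either way round below 0.05 rad and angle between each of plate_blue, plate_orange's own z axis and vertical below 0.05 rad and linear speed of each of plate_blue, plate_orange below 0.02 m/s and x of plate_orange in the frame of stack_place between -0.004 and 0.004 m and y of plate_orange in the frame of stack_place between -0.004 and 0.004 m and z of plate_orange in the frame of stack_place between 0.012 and 0.018 m), for 0.2 s.
2. lens swung over the stack (horizontal distance between lens and stack_place below 0.01 m and velocity of joint magnifier between -0.05 and 0.05 rad/s), for 0.2 s.
At the end, for the whole second after the job is handed in: Blue plate flat on the stand, orange flat on it, at rest, each centre within 4 mm along each fence of the squared place and its length within 0.05 rad of the stand's x axis; the lens at rest with its centre within 10 mm, seen from above, of the stack place (all of step 1 and all of step 2); the robot touches nothing.
It fails at once if the amber bottle was pushed more than 20 mm or tipped (distance of amber_bottle from where it was at the start of the episode above 0.02 m or angle between amber_bottle's own z axis and vertical above 0.35 rad).
It fails at once if the beaker was pushed more than 20 mm or tipped (distance of beaker from where it was at the start of the episode above 0.02 m or angle between beaker's own z axis and vertical above 0.35 rad).
It fails at once if the mortar was pushed more than 20 mm or tipped (distance of mortar from where it was at the start of the episode above 0.02 m or angle between mortar's own z axis and vertical above 0.35 rad).
It also fails if it takes over 72 s, if anything falls off the work surface, if the arm or the gripper's body presses on something with over 40 N, if the wrist force passes 120 N, or if a joint passes its speed limit or range.

## Working session

There is one attempt and no reset: what is moved stays moved. The work goes in short steps, Python scripts to look and compute and a tool call to move; the robot and the scene stay as the last step left them, time stands still between calls to the robot, and variables do not carry over. Pictures are saved under pics/ and viewed, about 8 in all and at most 12, crops included, and the job is handed in when it is done.

Besides the shell and the picture viewer there is one more tool, called after "Emit:" by a JSON object that holds its "api" and its "payload". play_rows: Moves the arm, as the interface text tells. Its arguments: {"type":"object","properties":{"series":{"type":"array","items":{"type":"array","items":{"type":"number"}}}},"required":["series"]}

```bash
ls; mkdir -p pics; python3 - <<'E'
from bench import read_state,get_image
import cv2
s=read_state();print(s)
for n in("scene","top"):
    d=get_image(n);cv2.imwrite(f"pics/{n}0.png",d["color"][:,:,::-1])
    print(n,d["intrinsics"],d["origin"],d["orientation"])
E
```

```text
pics
{'clock': 0.0, 'joints': array([-1.00341060e+00,  3.85582202e-01,  6.60940630e-03, -4.89060700e-04,
       -1.19400295e+00, -2.58588516e-01]), 'joint_vel': array([-0.00050042,  0.00060313, -0.00110621, -0.00013284,  0.00157958,
        0.00127611]), 'joint_efforts': array([-7.56906975e-04, -3.92289162e+01,  1.88397843e+01,  4.18612450e+00,
       -4.49957763e-03, -1.89511020e-06]), 'position': array([ 189.74481291, -594.79741872,  193.80124652]), 'ee_rot': array([ 0.41655116,  0.57133711, -0.57047698, -0.41786965]), 'contact_force': array([-0.247458  ,  0.71567475, -0.3137578 ]), 'wrist_torque': array([-0.05862772,  0.00903717,  0.03589256]), 'gripper_width': 85.51847773700388}
scene [[414.84692892   0.         255.79061061]
 [  0.         414.84692892 191.20732889]
 [  0.           0.           1.        ]] [-384.65860468  827.02967066  839.83421122] [-0.43777769  0.7591294  -0.41566472  0.24350789]
top [[460.35499221   0.         250.78390471]
 [  0.         460.35499221 195.74601638]
 [  0.           0.           1.        ]] [ 533.80427999  298.01731671 1272.56082595] [-0.7067598   0.7072901  -0.01236418  0.00885565]
```

View pics/scene0.png

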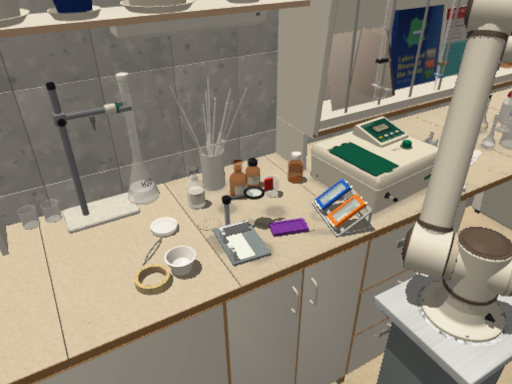

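View pics/top0.png

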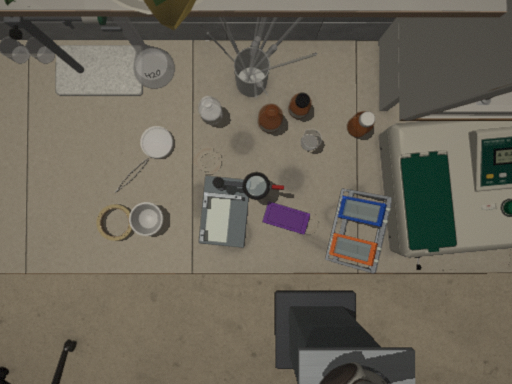

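The top view shows the stand at about (224,212), post (218,183), lens (257,186) and red tab (278,187). The rack is at (358,230), facing left, with blue in the upper slot (362,211) and orange in the lower slot (353,249).

Candidates for the plates: blue (362,211), orange (353,249), and a purple decoy lying flat on the bench (287,218), which I won't take. I'll check the choice in a close crop.

```bash
python3 - <<'E'
import cv2
im=cv2.imread("pics/top0.png")
a=cv2.resize(im[170:255,190:300],None,fx=7,fy=7,interpolation=cv2.INTER_CUBIC)
b=cv2.resize(im[180:280,315:400],None,fx=6,fy=6,interpolation=cv2.INTER_CUBIC)
cv2.imwrite("pics/c1.png",a);cv2.imwrite("pics/c2.png",b)
hsv=cv2.cvtColor(im,cv2.COLOR_BGR2HSV)
for n,lo,hi in(("blue",(105,150,60),(125,255,255)),("orange",(5,170,120),(18,255,255))):
    m=cv2.inRange(hsv,lo,hi);m[:,:315]=0;m[:180]=0;m[280:]=0;m[:,400:]=0
    p=cv2.findNonZero(m);r=cv2.minAreaRect(p);print(n,len(p),r,cv2.boxPoints(r).round(1).tolist())
E
```

```text
blue 324 ((361.8529357910156, 210.41177368164062), (43.92841339111328, 22.343833923339844), 12.528807640075684) [[338.0, 216.60000610351562], [342.79998779296875, 194.6999969482422], [385.70001220703125, 204.3000030517578], [380.8999938964844, 226.10000610351562]]
orange 311 ((352.6844482421875, 248.78857421875), (44.02592849731445, 22.335630416870117), 14.534454345703125) [[328.6000061035156, 254.10000610351562], [334.20001220703125, 232.5], [376.79998779296875, 243.5], [371.20001220703125, 265.1000061035156]]
```

View pics/c1.png

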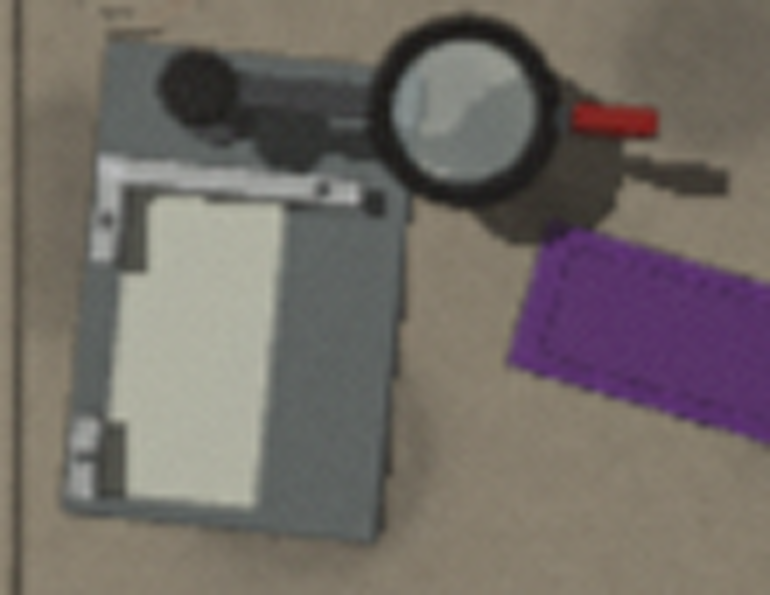

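View pics/c2.png

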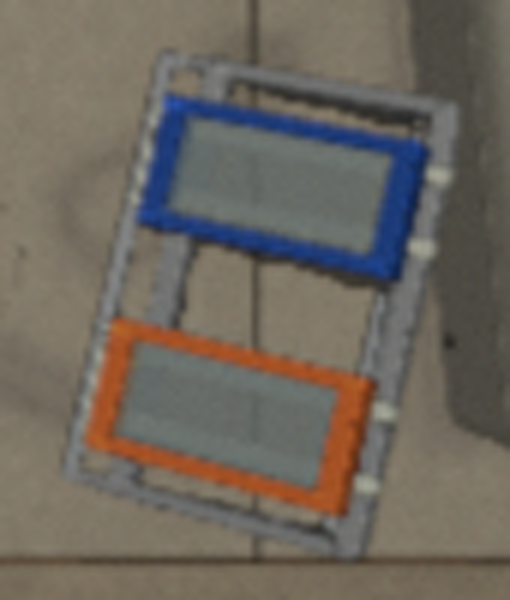

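The crops confirm the choice: two framed glass plates are in the rack, blue top/right and orange below, and the purple slab is solid and on the bench. The stand corners are sharp enough to fit. Next I fit the poses.

```bash
cat > h.py <<'E'
import numpy as np, cv2
from scipy.spatial.transform import Rotation as R
from scipy.optimize import least_squares
K={"top":(np.array([[460.35499221,0,250.78390471],[0,460.35499221,195.74601638],[0,0,1]]),[533.80427999,298.01731671,1272.56082595],[-0.7067598,0.7072901,-0.01236418,0.00885565]),
"scene":(np.array([[414.84692892,0,255.79061061],[0,414.84692892,191.20732889],[0,0,1]]),[-384.65860468,827.02967066,839.83421122],[-0.43777769,0.7591294,-0.41566472,0.24350789])}
def proj(P,n="top"):
    k,o,q=K[n]; c=R.from_quat(q).inv().apply(np.atleast_2d(P)-o)@k.T
    return c[:,:2]/c[:,2:]
def pose(p): return lambda X: np.atleast_2d(X)@R.from_euler("z",p[2]).as_matrix().T+[p[0],p[1],0]
c35,s35=np.cos(np.radians(35)),np.sin(np.radians(35))
Rs=np.array([[c35,0,-s35],[0,1,0],[s35,0,c35]])
def plate_in_rack(slot,X): return np.atleast_2d(X)@Rs.T+[-5,slot*52,57]
E
cat > fit.py <<'E'
from h import *
f=lambda L,s,o:(np.array(L)+.5)/s-.5+o
spx=f([(108,40),(65,512),(375,542),(285,205),(258,508),(100,155),(362,178)],7,[190,170])
sX=np.array([(117,46,10),(-70,46,10),(-70,-79,10),(60,-30,10),(-60,-30,10),(70,40,46),(70,-60,46)])
fs=least_squares(lambda p:(proj(pose(p)(sX))-spx).ravel(),[450,390,0],loss="soft_l1",x_scale=[100,100,.3])
print("stand",fs.x,(fs.fun.reshape(-1,2)).round(1).tolist())
tp=[(172,97),(428,143),(388,282),(140,222)];to=[(118,318),(375,378),(345,517),(85,448)]
rpx=f(tp+to,6,[315,180])
q=np.array([(-60,30,15),(60,30,15),(60,-30,15),(-60,-30,15)])
rX=np.vstack([plate_in_rack(1,q),plate_in_rack(-1,q)])
fr=least_squares(lambda p:(proj(pose(p)(rX))-rpx).ravel(),[430,-20,-1.75],loss="soft_l1",x_scale=[100,100,.3])
print("rack",fr.x,(fr.fun.reshape(-1,2)).round(1).tolist())
# magnifier angle
for nm,px,z in(("lens",(465,110),128),("tab",(615,120),164)):
    u=f([px],7,[190,170])[0]
    g=least_squares(lambda p:(proj([p[0],p[1],z])[0]-u),[500,300]).x
    piv=pose(fs.x)([95,0,0])[0,:2];d=g-piv
    print(nm,g,np.hypot(*d),"theta",(np.arctan2(-d[1],-d[0])-fs.x[2]))
# scene check
im=cv2.imread("pics/scene0.png");o=im.copy()
for X in(pose(fs.x)(sX),pose(fr.x)(rX)):
    for u in proj(X,"scene"): cv2.circle(o,tuple(int(round(v*16)) for v in u),16,(0,255,0),-1,shift=4)
o=cv2.resize(o[150:280,190:390],None,fx=4,fy=4,interpolation=cv2.INTER_CUBIC);cv2.imwrite("pics/c3.png",o)
from bench import read_state
s=read_state();M=R.from_quat(s["ee_rot"]).as_matrix();print("tool axes cols\n",M.round(3))
E
python3 fit.py
```

```text
stand [ 5.07840099e+02  3.83172785e+02 -9.30746077e-02] [[-0.2, -0.2], [-0.6, 0.3], [0.6, 0.3], [0.1, -0.6], [-0.2, -0.2], [0.2, 0.1], [0.1, 0.3]]
rack [478.36105773   1.98977892  -1.80618733] [[-0.4, -0.7], [0.1, -0.3], [1.5, -0.4], [-0.1, 0.1], [-0.1, 0.1], [-0.2, 0.5], [-0.5, 0.4], [0.3, 0.2]]
lens [594.20282765 279.31759489] 95.38125087718119 theta 1.5775194439362357
tab [588.82541756 228.23591095] 146.7394636795145 theta 1.5710325667356195
tool axes cols
 [[-0.304 -0.001 -0.953]
 [ 0.953  0.002 -0.304]
 [ 0.002 -1.     0.   ]]
```

View pics/c3.png

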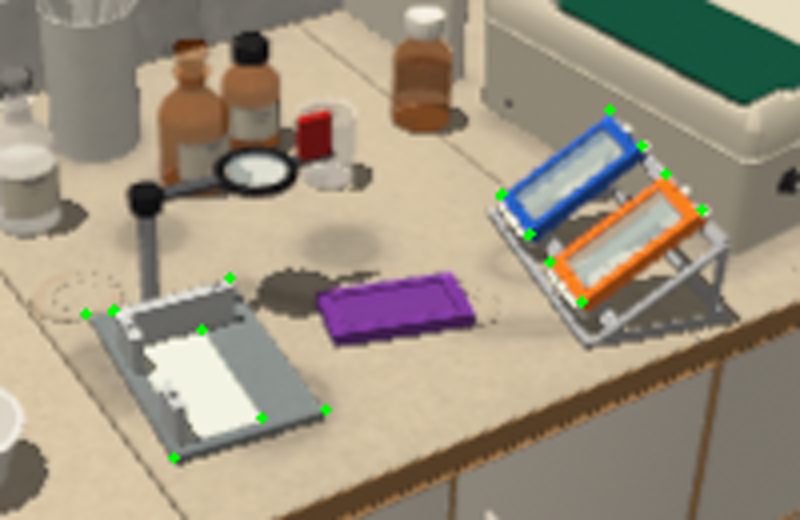

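The stand is at (507.8, 383.2) mm with yaw −0.093. The rack is at (478.4, 2.0) with yaw −1.806, blue in the +y slot. The magnifier angle is about 1.57. The scene overlay agrees, with green marks on the corners. Now a small planner.

```bash
cat > plan.py <<'E'
import sys
from h import *
from bench import read_state
ST=[507.84,383.17,-0.0931]; RK=[478.36,1.99,-1.8062]
def grasp(slot,up):   # tool pose for plate in rack, TCP 'up' mm along plate z from underside
    p=pose(RK)(plate_in_rack(slot,[0,0,up]))[0]
    W=R.from_euler("z",RK[2]).as_matrix()@Rs
    x=-W[:,1];y=-W[:,2]; return p,np.c_[x,y,np.cross(x,y)]
def stand(x,y,z,yaw=0):
    p=pose(ST)([x,y,z])[0]; a=ST[2]+yaw
    X=np.array([-np.sin(a),np.cos(a),0]);Y=np.array([0,0,-1.]); return p,np.c_[X,Y,np.cross(X,Y)]
def rows(p1,M1,n,claw):
    s=read_state();p0=s["position"];r0=R.from_quat(s["ee_rot"])
    d=(r0.inv()*R.from_matrix(M1)).as_rotvec()
    print("t",round(s["clock"],2),"pos",p0.round(1),"F",s["contact_force"].round(1),"w",round(s["gripper_width"],1),"j",s["joints"].round(2))
    print("to",p1.round(1),"dist",np.linalg.norm(p1-p0).round(1),"deg",np.degrees(np.linalg.norm(d)).round(2),"rows",n)
    out=[]
    for i in range(n):
        Ri=r0*R.from_rotvec(d*i/n); t=Ri.inv().apply((p1-p0)/n)/1000
        out.append("[%s,%g]"%(",".join("%g"%v for v in [*t.round(4),*(d/n).round(4)]),claw))
    print("["+",".join(out)+"]")
if __name__=="__main__":
    t=eval(sys.argv[1]); rows(*t,int(sys.argv[2]),float(sys.argv[3]))
E
python3 plan.py "(np.array([400,-150,380]),grasp(1,0)[1])" 20 0.085; python3 plan.py "grasp(1,-2)" 20 0.085;python3 plan.py "grasp(-1,-2)" 20 0.085|sed -n 2p
```

```text
t 0.1 pos [ 189.8 -594.8  193.9] F [-0.   0.6 -0.2] w 85.1 j [-1.    0.39  0.01 -0.   -1.19 -0.26]
to [ 400 -150  380] dist 526.0 deg 67.67 rows 20
[[0.018,-0.0093,-0.0168,0.0278,-0.0496,0.0158,0.085],[0.017,-0.01,-0.0174,0.0278,-0.0496,0.0158,0.085],[0.016,-0.0108,-0.0179,0.0278,-0.0496,0.0158,0.085],[0.0149,-0.0115,-0.0184,0.0278,-0.0496,0.0158,0.085],[0.0138,-0.0123,-0.0187,0.0278,-0.0496,0.0158,0.085],[0.0127,-0.013,-0.019,0.0278,-0.0496,0.0158,0.085],[0.0115,-0.0137,-0.0193,0.0278,-0.0496,0.0158,0.085],[0.0103,-0.0144,-0.0194,0.0278,-0.0496,0.0158,0.085],[0.0091,-0.0151,-0.0195,0.0278,-0.0496,0.0158,0.085],[0.0079,-0.0158,-0.0195,0.0278,-0.0496,0.0158,0.085],[0.0067,-0.0165,-0.0194,0.0278,-0.0496,0.0158,0.085],[0.0055,-0.0171,-0.0192,0.0278,-0.0496,0.0158,0.085],[0.0042,-0.0177,-0.019,0.0278,-0.0496,0.0158,0.085],[0.003,-0.0183,-0.0187,0.0278,-0.0496,0.0158,0.085],[0.0018,-0.0188,-0.0183,0.0278,-0.0496,0.0158,0.085],[0.0006,-0.0194,-0.0178,0.0278,-0.0496,0.0158,0.085],[-0.0006,-0.0198,-0.0173,0.0278,-0.0496,0.0158,0.085],[-0.0017,-0.0203,-0.0166,0.0278,-0.0496,0.0158,0.085],[-0.
[... 659 characters left out ...]
0158,0.085],[0.0115,-0.0018,-0.0327,0.0278,-0.0496,0.0158,0.085],[0.0098,-0.0029,-0.0331,0.0278,-0.0496,0.0158,0.085],[0.0081,-0.0039,-0.0335,0.0278,-0.0496,0.0158,0.085],[0.0064,-0.005,-0.0337,0.0278,-0.0496,0.0158,0.085],[0.0046,-0.006,-0.0338,0.0278,-0.0496,0.0158,0.085],[0.0028,-0.007,-0.0338,0.0278,-0.0496,0.0158,0.085],[0.001,-0.008,-0.0337,0.0278,-0.0496,0.0158,0.085],[-0.0008,-0.0089,-0.0335,0.0278,-0.0496,0.0158,0.085],[-0.0026,-0.0098,-0.0332,0.0278,-0.0496,0.0158,0.085],[-0.0044,-0.0107,-0.0327,0.0278,-0.0496,0.0158,0.085],[-0.0062,-0.0115,-0.0321,0.0278,-0.0496,0.0158,0.085],[-0.0079,-0.0123,-0.0314,0.0278,-0.0496,0.0158,0.085]]
to [428.7  17.9  55.4] dist 672.1 deg 67.67 rows 20
```

Emit:
{"api": "play_rows", "payload": {"series": [[0.02,-0.02,-0.015,0,0,0,0.085],[0.02,-0.02,-0.015,0.05,-0.1,0.03,0.085],[0.03,-0.02,-0.018,0.05,-0.1,0.03,0.085],[0.03,-0.02,-0.018,0.05,-0.1,0.03,0.085],[0.026,-0.02,-0.02,0.05,-0.1,0.03,0.085],[0.022,-0.01,-0.03,0.05,-0.1,0.03,0.085],[0.018,-0.01,-0.035,0.05,-0.1,0.03,0.085],[0.014,-0.01,-0.035,0.05,-0.1,0.03,0.085],[0.01,-0.01,-0.035,0.05,-0.1,0.03,0.085],[0.005,-0.01,-0.035,0.05,-0.1,0.03,0.085]]}}

```text
clock: 1.1
position: [266.1, -249.6, 267.1]
ee_rot: [-0.092, -0.495, 0.855, 0.124]
contact_force: [1.5, 0.3, -0.0]
gripper_width: 84.9
```

```bash
python3 plan.py "grasp(1,110)" 10 0.085
```

```text
t 1.1 pos [ 266.1 -249.6  267.1] F [ 1.5  0.3 -0. ] w 84.9 j [ 0.17 -0.2  -0.75  0.49 -1.28 -0.69]
to [544.8  56.1 147.1] dist 430.7 deg 7.05 rows 10
[[-0.0169,-0.0076,-0.0389,0.0094,-0.0079,0.001,0.085],[-0.0172,-0.0079,-0.0387,0.0094,-0.0079,0.001,0.085],[-0.0175,-0.0083,-0.0385,0.0094,-0.0079,0.001,0.085],[-0.0178,-0.0086,-0.0382,0.0094,-0.0079,0.001,0.085],[-0.0181,-0.009,-0.038,0.0094,-0.0079,0.001,0.085],[-0.0185,-0.0093,-0.0378,0.0094,-0.0079,0.001,0.085],[-0.0188,-0.0096,-0.0376,0.0094,-0.0079,0.001,0.085],[-0.0191,-0.01,-0.0373,0.0094,-0.0079,0.001,0.085],[-0.0194,-0.0103,-0.0371,0.0094,-0.0079,0.001,0.085],[-0.0197,-0.0106,-0.0368,0.0094,-0.0079,0.001,0.085]]
```

Emit:
{"api": "play_rows", "payload": {"series": [[-0.017,-0.015,-0.039,0.01,-0.008,0,0.085],[-0.017,-0.015,-0.039,0.01,-0.008,0,0.085],[-0.0175,-0.012,-0.039,0.01,-0.008,0,0.085],[-0.018,-0.009,-0.038,0.01,-0.008,0,0.085],[-0.018,-0.009,-0.038,0.01,-0.008,0,0.085],[-0.0185,-0.008,-0.038,0.01,-0.008,0,0.085],[-0.019,-0.007,-0.038,0.01,-0.008,0,0.085],[-0.019,-0.006,-0.037,0.01,-0.008,0,0.085],[-0.019,-0.006,-0.037,0.01,-0.008,0,0.085],[-0.02,-0.006,-0.037,0.01,-0.008,0,0.085]]}}

```text
clock: 2.1
position: [546.5, 75.0, 140.6]
ee_rot: [-0.047, -0.455, 0.883, 0.101]
contact_force: [0.8, -0.0, 1.5]
gripper_width: 84.7
```

```bash
python3 plan.py "grasp(1,70)" 4 0.085
```

```text
t 2.1 pos [546.5  75.  140.6] F [ 0.8 -0.   1.5] w 84.7 j [ 0.65  0.52 -0.22  0.39 -1.35 -1.06]
to [539.5  33.8 114.3] dist 49.4 deg 1.0 rows 4
[[-0.0006,0.0114,0.0047,-0.0022,0.0038,0,0.085],[-0.0006,0.0114,0.0047,-0.0022,0.0038,0,0.085],[-0.0007,0.0114,0.0047,-0.0022,0.0038,0,0.085],[-0.0007,0.0114,0.0047,-0.0022,0.0038,0,0.085]]
```

Emit:
{"api": "play_rows", "payload": {"series": [[-0.001,0.011,0.005,-0.002,0.004,0,0.085],[-0.001,0.011,0.005,-0.002,0.004,0,0.085],[-0.001,0.011,0.005,-0.002,0.004,0,0.085],[0,0.011,0.004,-0.002,0.004,0,0.085],[0,0,0,0,0,0,0.085]]}}

```text
clock: 2.6
position: [539.2, 32.7, 108.6]
ee_rot: [-0.052, -0.456, 0.882, 0.106]
contact_force: [-0.2, 0.3, -0.3]
gripper_width: 85.3
```

```bash
python3 plan.py "grasp(1,-2)" 8 0.085; python3 - <<'E'
from bench import get_image
import cv2
o=[]
for n,(a,b,c,d) in (("top",(175,275,310,410)),("scene",(150,250,290,390))):
    o.append(cv2.resize(get_image(n)["color"][a:b,c:d,::-1],(400,400),interpolation=cv2.INTER_CUBIC))
cv2.imwrite("pics/c4.png",cv2.hconcat(o))
E
```

```text
t 2.6 pos [539.2  32.7 108.6] F [-0.2  0.3 -0.3] w 85.3 j [ 0.6   0.52 -0.32  0.42 -1.24 -1.07]
to [529.8  -6.4  55.4] dist 66.7 deg 0.5 rows 8
[[-0,0.0083,0.0002,-0.0008,0.0004,0.0006,0.085],[-0,0.0083,0.0002,-0.0008,0.0004,0.0006,0.085],[-0,0.0083,0.0002,-0.0008,0.0004,0.0006,0.085],[-0,0.0083,0.0003,-0.0008,0.0004,0.0006,0.085],[-0,0.0083,0.0003,-0.0008,0.0004,0.0006,0.085],[-0,0.0083,0.0003,-0.0008,0.0004,0.0006,0.085],[-0,0.0083,0.0003,-0.0008,0.0004,0.0006,0.085],[-0,0.0083,0.0003,-0.0008,0.0004,0.0006,0.085]]
```

View pics/c4.png

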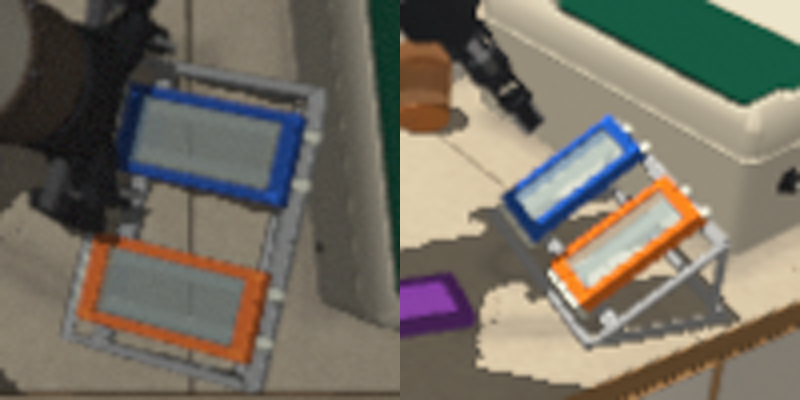

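The gripper stands square above the blue plate, with one finger on each side of it (left panel fingers at (155,40) and (85,215)). Descending.

Emit:
{"api": "play_rows", "payload": {"series": [[0,0.009,0,-0.001,0,0.001,0.085],[0,0.009,0,-0.001,0,0.001,0.085],[0,0.009,0,-0.001,0,0.001,0.085],[0,0.009,0,-0.001,0,0.001,0.085],[0,0.008,0.001,-0.001,0,0,0.085],[0,0.006,0.001,-0.001,0,0,0.085],[0,0.004,0,0,0,0,0.085],[0,0,0,0,0,0,0.085]]}}

```text
clock: 3.5
position: [533.1, 0.1, 64.1]
ee_rot: [-0.055, -0.46, 0.88, 0.101]
contact_force: [0.4, 0.1, 0.2]
gripper_width: 85.4
```

```bash
python3 plan.py "grasp(1,-2)" 2 0.085
```

```text
t 3.5 pos [5.331e+02 1.000e-01 6.410e+01] F [0.4 0.1 0.2] w 85.4 j [ 0.55  0.54 -0.43  0.47 -1.1  -1.11]
to [529.8  -6.4  55.4] dist 11.4 deg 0.39 rows 2
[[0.0009,0.0056,0.0004,0.0022,0.001,-0.0024,0.085],[0.0008,0.0056,0.0004,0.0022,0.001,-0.0024,0.085]]
```

Emit:
{"api": "play_rows", "payload": {"series": [[0.001,0.006,0,0.002,0.001,-0.002,0.085],[0.001,0.006,0,0.002,0.001,-0.002,0.085],[0,0,0,0,0,0,0.085],[0,0,0,0,0,0,0.05],[0,0,0,0,0,0,0.05],[0,0,0,0,0,0,0.05],[0,0,0,0,0,0,0.05],[0,0,0,0,0,0,0.05]]}}

```text
clock: 4.3
position: [530.5, -5.6, 54.0]
ee_rot: [-0.055, -0.459, 0.881, 0.103]
contact_force: [-0.0, 0.6, 0.5]
gripper_width: 50.2
```

```bash
python3 plan.py "grasp(1,-2)" 2 0.05
```

```text
t 4.3 pos [530.5  -5.6  54. ] F [-0.   0.6  0.5] w 50.2 j [ 0.54  0.55 -0.45  0.48 -1.08 -1.12]
to [529.8  -6.4  55.4] dist 1.7 deg 0.18 rows 2
[[0.0002,-0.0003,0.0008,0.0007,-0.0001,-0.0014,0.05],[0.0002,-0.0003,0.0008,0.0007,-0.0001,-0.0014,0.05]]
```

```bash
python3 - <<'E'
from bench import get_image
import cv2
o=[]
for n,(a,b,c,d) in (("top",(175,275,310,410)),("scene",(150,230,300,380))):
    o.append(cv2.resize(get_image(n)["color"][a:b,c:d,::-1],(400,400),interpolation=cv2.INTER_CUBIC))
cv2.imwrite("pics/c5.png",cv2.hconcat(o))
E
```

```text
(no output)
```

View pics/c5.png

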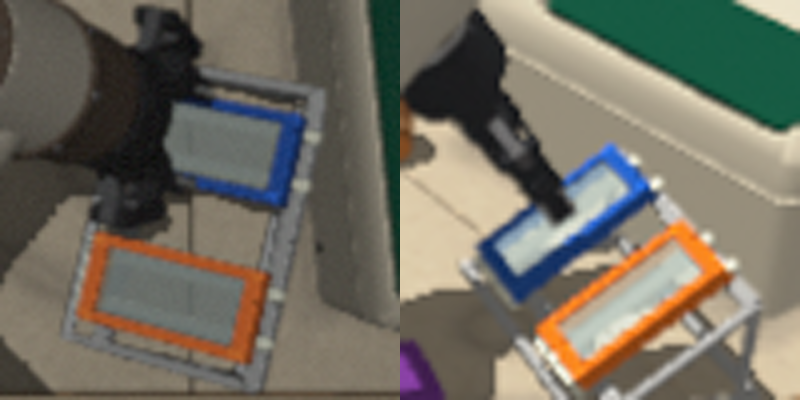

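```bash
python3 - <<'E'
from h import *
from bench import read_state
s=read_state();M=R.from_quat(s["ee_rot"]).as_matrix()
for p,w,b,obs in(([539.2,32.7,108.6],85,13,(323.7,182.5)),([530.5,-5.6,54.],50,4,(333,193))):
    for sg in(-1,1):
        for half,bb in((w/2,b),(w/2+14,b),(w/2,b+15),(w/2,b+19)):
            X=np.array(p)+M@[sg*half,-bb,0]
            print(w,sg,half,bb,X.round(0),proj(X,"scene").round(1),proj(X,"top").round(1),obs)
E
```

```text
85 -1 42.5 13 [582.  30. 119.] [[317.8 175.3]] [[355.2 190.2]] (323.7, 182.5)
85 -1 56.5 13 [596.  27. 119.] [[316.2 173.4]] [[356.5 184.8]] (323.7, 182.5)
85 -1 42.5 28 [584.  38. 132.] [[315.8 172.6]] [[353.  189.2]] (323.7, 182.5)
85 -1 42.5 32 [585.  41. 135.] [[315.2 171.8]] [[352.4 188.9]] (323.7, 182.5)
85 1 42.5 13 [500.  50. 119.] [[328.3 187.9]] [[347.6 223.2]] (323.7, 182.5)
85 1 56.5 13 [486.  53. 119.] [[330.1 190. ]] [[346.4 228.6]] (323.7, 182.5)
85 1 42.5 28 [502.  58. 131.] [[326.2 185.1]] [[345.3 222.5]] (323.7, 182.5)
85 1 42.5 32 [502.  60. 135.] [[325.7 184.3]] [[344.7 222.3]] (323.7, 182.5)
50 -1 25.0 4 [555.  -9.  57.] [[330.1 191. ]] [[364.7 201.3]] (333, 193)
50 -1 39.0 4 [569. -12.  57.] [[328.4 189. ]] [[365.9 196.2]] (333, 193)
50 -1 25.0 19 [557.  -1.  70.] [[328.2 188.5]] [[362.7 200.5]] (333, 193)
50 -1 25.0 23 [558.   1.  73.] [[327.7 187.8]] [[362.2 200.3]] (333, 193)
50 1 25.0 4 [507.   2.  57.] [[336.4 198.6]] [[360.5 219.7]] (333, 193)
50 1 39.0 4 [493.   6.  57.] [[338.2 200.8]] [[359.3 224.9]] (333, 193)
50 1 25.0 19 [509.  11.  70.] [[334.5 196. ]] [[358.4 219.1]] (333, 193)
50 1 25.0 23 [509.  13.  73.] [[333.9 195.3]] [[357.9 218.9]] (333, 193)
```

The fingers closed above the plate: the tip in the right panel at (565,215) is over the blue face. The tips sit farther back from the TCP than I assumed. I'll touch the plate's top gently with the fingers still at 50 mm to calibrate the offset.

Emit:
{"api": "play_rows", "payload": {"series": [[0,0.002,0,0,0,0,0.05],[0,0.002,0,0,0,0,0.05],[0,0,0,0,0,0,0.05]]}}

```text
clock: 4.7
position: [529.9, -8.0, 50.4]
ee_rot: [-0.055, -0.459, 0.881, 0.103]
contact_force: [-0.4, -0.6, 0.2]
gripper_width: 50.1
```

Emit:
{"api": "play_rows", "payload": {"series": [[0,0.002,0,0,0,0,0.05],[0,0.002,0,0,0,0,0.05],[0,0,0,0,0,0,0.05]]}}

```text
clock: 5.0
position: [529.2, -10.6, 46.7]
ee_rot: [-0.055, -0.459, 0.881, 0.103]
contact_force: [0.4, -0.4, -0.4]
gripper_width: 50.0
```

Emit:
{"api": "play_rows", "payload": {"series": [[0,0.002,0,0,0,0,0.05],[0,0.002,0,0,0,0,0.05],[0,0,0,0,0,0,0.05]]}}

```text
clock: 5.3
position: [528.6, -13.1, 43.1]
ee_rot: [-0.055, -0.459, 0.881, 0.103]
contact_force: [-0.5, 0.6, -0.3]
gripper_width: 50.1
```

Emit:
{"api": "play_rows", "payload": {"series": [[0,0.002,0,0,0,0,0.05],[0,0.001,0,0,0,0,0.05],[0,0,0,0,0,0,0.05]]}}

```text
clock: 5.6
position: [528.2, -14.9, 40.4]
ee_rot: [-0.055, -0.459, 0.881, 0.103]
contact_force: [0.1, 0.0, -0.2]
gripper_width: 50.0
```

```bash
python3 - <<'E'
from bench import get_image
import cv2
o=[]
for n,(a,b,c,d) in (("top",(175,255,320,400)),("scene",(160,220,305,365))):
    o.append(cv2.resize(get_image(n)["color"][a:b,c:d,::-1],(400,400),interpolation=cv2.INTER_CUBIC))
cv2.imwrite("pics/c6.png",cv2.hconcat(o))
E
python3 plan.py "grasp(1,-2)" 2 0.05 | head -2
```

```text
t 5.7 pos [528.3 -14.8  40.5] F [-0.6  0.2  0.6] w 50.3 j [ 0.53  0.56 -0.48  0.5  -1.04 -1.13]
to [529.8  -6.4  55.4] dist 17.1 deg 0.17 rows 2
```

View pics/c6.png

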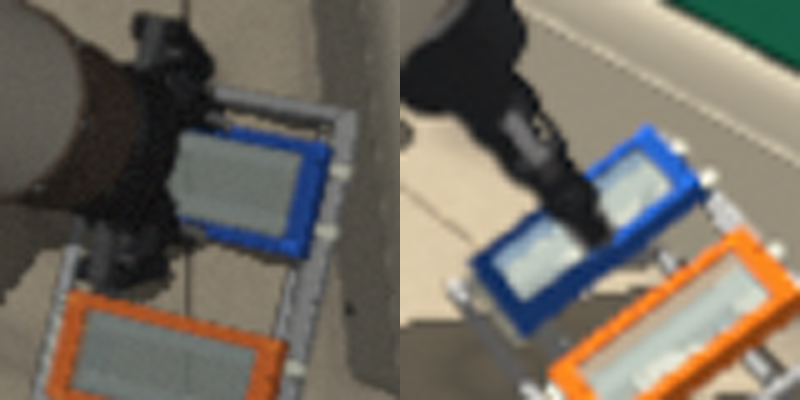

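```bash
python3 - <<'E'
from h import *
from plan import RK
from bench import read_state
s=read_state();M=R.from_quat(s["ee_rot"]).as_matrix();p=s["position"]
for b in(0,10,20,30,40,50):
    print(b,[proj(p+M@[h,-b,z],"scene")[0].round(1) for h,z in((25,0),(25,11),(25,-11),(39,0))])
for X in((0,-25,15),(0,-30,15),(0,-30,0),(-60,-30,15)): print(X,proj(pose(RK)(plate_in_rack(1,X)),"scene").round(1))
E
```

```text
0 [array([339. , 202.1]), array([341.6, 200.1]), array([336.5, 204. ]), array([340.9, 204.3])]
10 [array([337.8, 200.4]), array([340.4, 198.4]), array([335.2, 202.3]), array([339.6, 202.6])]
20 [array([336.5, 198.6]), array([339.1, 196.7]), array([333.9, 200.6]), array([338.3, 200.8])]
30 [array([335.2, 196.9]), array([337.8, 194.9]), array([332.6, 198.9]), array([337. , 199.1])]
40 [array([333.9, 195.2]), array([336.5, 193.2]), array([331.3, 197.1]), array([335.7, 197.3])]
50 [array([332.6, 193.4]), array([335.2, 191.4]), array([329.9, 195.4]), array([334.4, 195.6])]
(0, -25, 15) [[335. 196.]]
(0, -30, 15) [[335.7 196.8]]
(0, -30, 0) [[337.6 199.4]]
(-60, -30, 15) [[321.5 207.5]]
```

The picture shows the fingertip still just over the blue face, near (335.8,196.8) in the scene view. I'll keep touching down.

Emit:
{"api": "play_rows", "payload": {"series": [[0,0.002,0,0,0,0,0.05],[0,0.001,0,0,0,0,0.05],[0,0,0,0,0,0,0.05]]}}

```text
clock: 6.0
position: [528.0, -16.5, 38.0]
ee_rot: [-0.055, -0.459, 0.881, 0.103]
contact_force: [0.6, -0.3, 0.0]
gripper_width: 50.4
```

Emit:
{"api": "play_rows", "payload": {"series": [[0,0.002,0,0,0,0,0.05],[0,0.001,0,0,0,0,0.05],[0,0,0,0,0,0,0.05]]}}

```text
clock: 6.3
position: [528.2, -17.3, 36.5]
ee_rot: [-0.056, -0.459, 0.881, 0.102]
contact_force: [-0.2, -0.3, -1.0]
gripper_width: 50.2
```

```bash
python3 plan.py "grasp(1,-2)" 2 0.05 | head -2
```

```text
t 6.3 pos [528.2 -17.3  36.5] F [-0.2 -0.3 -1. ] w 50.2 j [ 0.52  0.56 -0.49  0.51 -1.03 -1.14]
to [529.8  -6.4  55.4] dist 21.8 deg 0.3 rows 2
```

Emit:
{"api": "play_rows", "payload": {"series": [[0,0.002,0,0,0,0,0.05],[0,0.002,0,0,0,0,0.05],[0,0,0,0,0,0,0.05]]}}

```text
clock: 6.6
position: [528.8, -17.0, 36.7]
ee_rot: [-0.057, -0.459, 0.881, 0.101]
contact_force: [0.3, -0.6, -0.6]
gripper_width: 49.6
```

```bash
python3 plan.py "grasp(1,-2)" 2 0.05 | head -2
```

```text
t 6.6 pos [528.8 -17.   36.7] F [ 0.3 -0.6 -0.6] w 49.6 j [ 0.52  0.56 -0.49  0.51 -1.02 -1.14]
to [529.8  -6.4  55.4] dist 21.5 deg 0.54 rows 2
```

The tool stopped advancing at about −23 mm in plate z, so the tips touch the plate's top face there. That puts them about 38 mm behind the reported TCP. The force reads near zero because each row starts again from the measured pose. Now I back off, open, and go deeper.

Emit:
{"api": "play_rows", "payload": {"series": [[0,-0.01,0,0,0,0,0.085],[0,0,0,0,0,0,0.085],[0,0,0,0,0,0,0.085],[0,0,0,0,0,0,0.085],[0,0,0,0,0,0,0.085]]}}

```text
clock: 7.1
position: [529.9, -11.6, 44.8]
ee_rot: [-0.057, -0.459, 0.881, 0.101]
contact_force: [0.9, -0.4, 0.3]
gripper_width: 85.0
```

```bash
python3 plan.py "grasp(1,-36)" 5 0.085
```

```text
t 7.1 pos [529.9 -11.6  44.8] F [ 0.9 -0.4  0.3] w 85.0 j [ 0.53  0.56 -0.47  0.5  -1.05 -1.13]
to [525.3 -25.4  27.5] dist 22.6 deg 0.48 rows 5
[[0.0003,0.0045,0.0004,0.0005,-0.0003,-0.0016,0.085],[0.0003,0.0045,0.0004,0.0005,-0.0003,-0.0016,0.085],[0.0003,0.0045,0.0004,0.0005,-0.0003,-0.0016,0.085],[0.0003,0.0045,0.0004,0.0005,-0.0003,-0.0016,0.085],[0.0003,0.0045,0.0004,0.0005,-0.0003,-0.0016,0.085]]
```

Emit:
{"api": "play_rows", "payload": {"series": [[0.0003,0.005,0.0004,0.001,0,-0.002,0.085],[0.0003,0.005,0.0004,0.001,0,-0.002,0.085],[0.0003,0.005,0.0004,0.001,0,-0.002,0.085],[0.0003,0.005,0.0004,0,0,-0.002,0.085],[0.0003,0.004,0.0004,0,0,0,0.085],[0,0,0,0,0,0,0.085]]}}

```text
clock: 7.7
position: [523.3, -28.7, 23.7]
ee_rot: [-0.054, -0.457, 0.881, 0.106]
contact_force: [-0.1, 0.3, 0.4]
gripper_width: 85.1
```

```bash
python3 plan.py "grasp(1,-36)" 1 0.085
```

```text
t 7.7 pos [523.3 -28.7  23.7] F [-0.1  0.3  0.4] w 85.1 j [ 0.51  0.58 -0.51  0.53 -1.   -1.15]
to [525.3 -25.4  27.5] dist 5.5 deg 0.27 rows 1
[[-0.0011,-0.0053,-0.0009,-0.0027,-0.0012,0.0036,0.085]]
```

Emit:
{"api": "play_rows", "payload": {"series": [[-0.001,-0.005,-0.001,-0.003,-0.001,0.004,0.085],[0,0,0,0,0,0,0.085],[0,0,0,0,0,0,0.04],[0,0,0,0,0,0,0.04],[0,0,0,0,0,0,0.04],[0,0,0,0,0,0,0.04],[0,0,0,0,0,0,0.04],[0,0,0,0,0,0,0.04]]}}

```text
clock: 8.5
position: [526.4, -24.4, 28.4]
ee_rot: [-0.055, -0.459, 0.881, 0.103]
contact_force: [-0.1, 0.8, -0.5]
gripper_width: 58.0
```

```bash
python3 plan.py "grasp(1,-36)" 1 0.04
```

```text
t 8.5 pos [526.4 -24.4  28.4] F [-0.1  0.8 -0.5] w 58.0 j [ 0.51  0.57 -0.5   0.52 -1.   -1.15]
to [525.3 -25.4  27.5] dist 1.7 deg 0.2 rows 1
[[0.0009,0.0014,0.0005,0.0016,-0.0003,-0.003,0.04]]
```

Gripped at 58 mm. Lifting square to the slope.

Emit:
{"api": "play_rows", "payload": {"series": [[0,-0.004,0,0,0,0,0.04],[0,-0.006,0,0,0,0,0.04],[0,-0.01,0,0,0,0,0.04],[0,-0.015,0,0,0,0,0.04],[0,-0.02,0,0,0,0,0.04],[0,-0.02,0,0,0,0,0.04],[0,-0.02,0,0,0,0,0.04],[0,-0.02,0,0,0,0,0.04]]}}

```text
clock: 9.3
position: [539.7, 42.9, 125.9]
ee_rot: [-0.053, -0.459, 0.88, 0.105]
contact_force: [0.4, -1.2, -1.7]
gripper_width: 58.1
```

```bash
python3 plan.py "stand(-8,-6,250)" 16 0.04
```

```text
t 9.3 pos [539.7  42.9 125.9] F [ 0.4 -1.2 -1.7] w 58.1 j [ 0.61  0.5  -0.29  0.41 -1.28 -1.06]
to [499.3 377.9 250. ] dist 359.6 deg 87.79 rows 16
[[0.0074,-0.0177,-0.0118,-0.0315,0.0863,-0.027,0.04],[0.0089,-0.0171,-0.0116,-0.0315,0.0863,-0.027,0.04],[0.0103,-0.0165,-0.0113,-0.0315,0.0863,-0.027,0.04],[0.0117,-0.0158,-0.0109,-0.0315,0.0863,-0.027,0.04],[0.013,-0.0151,-0.0103,-0.0315,0.0863,-0.027,0.04],[0.0143,-0.0145,-0.0096,-0.0315,0.0863,-0.027,0.04],[0.0155,-0.0138,-0.0087,-0.0315,0.0863,-0.027,0.04],[0.0165,-0.0131,-0.0078,-0.0315,0.0863,-0.027,0.04],[0.0175,-0.0124,-0.0067,-0.0315,0.0863,-0.027,0.04],[0.0184,-0.0117,-0.0056,-0.0315,0.0863,-0.027,0.04],[0.0191,-0.011,-0.0043,-0.0315,0.0863,-0.027,0.04],[0.0197,-0.0104,-0.003,-0.0315,0.0863,-0.027,0.04],[0.0202,-0.0098,-0.0016,-0.0315,0.0863,-0.027,0.04],[0.0205,-0.0092,-0.0001,-0.0315,0.0863,-0.027,0.04],[0.0207,-0.0087,0.0014,-0.0315,0.0863,-0.027,0.04],[0.0207,-0.0082,0.0029,-0.0315,0.0863,-0.027,0.04]]
```

Emit:
{"api": "play_rows", "payload": {"series": [[0.007,-0.024,-0.012,-0.03,0.086,-0.027,0.04],[0.009,-0.023,-0.012,-0.03,0.086,-0.027,0.04],[0.01,-0.022,-0.011,-0.03,0.086,-0.027,0.04],[0.012,-0.02,-0.011,-0.03,0.086,-0.027,0.04],[0.013,-0.017,-0.01,-0.03,0.086,-0.027,0.04],[0.014,-0.014,-0.01,-0.03,0.086,-0.027,0.04],[0.0155,-0.012,-0.009,-0.03,0.086,-0.027,0.04],[0.0165,-0.01,-0.008,-0.03,0.086,-0.027,0.04]]}}

```text
clock: 10.1
position: [522.3, 234.0, 211.3]
ee_rot: [-0.315, -0.503, 0.726, 0.347]
contact_force: [0.7, -0.3, -1.8]
gripper_width: 58.0
```

```bash
python3 plan.py "stand(-8,-6,240)" 9 0.04
```

```text
t 10.1 pos [522.3 234.  211.3] F [ 0.7 -0.3 -1.8] w 58.0 j [ 0.74  0.45  0.1   0.06 -1.52 -1.74]
to [499.3 377.9 240. ] dist 148.6 deg 42.67 rows 9
[[0.0142,-0.0066,-0.0052,-0.028,0.0744,-0.0229,0.04],[0.0147,-0.0061,-0.0043,-0.028,0.0744,-0.0229,0.04],[0.0151,-0.0057,-0.0033,-0.028,0.0744,-0.0229,0.04],[0.0155,-0.0052,-0.0024,-0.028,0.0744,-0.0229,0.04],[0.0157,-0.0048,-0.0013,-0.028,0.0744,-0.0229,0.04],[0.0159,-0.0044,-0.0003,-0.028,0.0744,-0.0229,0.04],[0.016,-0.0041,0.0008,-0.028,0.0744,-0.0229,0.04],[0.016,-0.0038,0.0019,-0.028,0.0744,-0.0229,0.04],[0.0159,-0.0035,0.0029,-0.028,0.0744,-0.0229,0.04]]
```

Emit:
{"api": "play_rows", "payload": {"series": [[0.0142,-0.007,-0.005,-0.028,0.074,-0.023,0.04],[0.0147,-0.006,-0.004,-0.028,0.074,-0.023,0.04],[0.015,-0.006,-0.003,-0.028,0.074,-0.023,0.04],[0.0155,-0.005,-0.002,-0.028,0.074,-0.023,0.04],[0.0157,-0.005,-0.001,-0.028,0.074,-0.023,0.04],[0.016,-0.004,0,-0.028,0.074,-0.023,0.04],[0.016,-0.004,0.001,-0.028,0.074,-0.023,0.04],[0.016,-0.004,0.002,-0.028,0.074,-0.023,0.04],[0.016,-0.003,0.003,-0.028,0.074,-0.023,0.04],[0,0,0,0,0,0,0.04]]}}

```text
clock: 11.1
position: [490.9, 388.6, 248.7]
ee_rot: [-0.523, -0.477, 0.467, 0.53]
contact_force: [-0.4, -0.7, -1.3]
gripper_width: 58.1
```

```bash
python3 plan.py "stand(-8,-6,60)" 6 0.04;python3 - <<'E'
from bench import get_image
import cv2
o=[]
for n,(a,b,c,d) in (("top",(150,260,175,285)),("scene",(160,280,195,315))):
    o.append(cv2.resize(get_image(n)["color"][a:b,c:d,::-1],(400,400),interpolation=cv2.INTER_CUBIC))
cv2.imwrite("pics/c7.png",cv2.hconcat(o))
E
```

```text
t 11.1 pos [490.9 388.6 248.7] F [-0.4 -0.7 -1.3] w 58.1 j [ 0.92  0.35  0.09 -0.01 -1.3  -2.6 ]
to [499.3 377.9  60. ] dist 189.1 deg 1.29 rows 6
[[-0.0021,0.0314,-0.0015,0.0004,-0.0026,0.0027,0.04],[-0.002,0.0314,-0.0015,0.0004,-0.0026,0.0027,0.04],[-0.002,0.0314,-0.0015,0.0004,-0.0026,0.0027,0.04],[-0.0019,0.0314,-0.0015,0.0004,-0.0026,0.0027,0.04],[-0.0018,0.0314,-0.0015,0.0004,-0.0026,0.0027,0.04],[-0.0017,0.0314,-0.0015,0.0004,-0.0026,0.0027,0.04]]
```

View pics/c7.png

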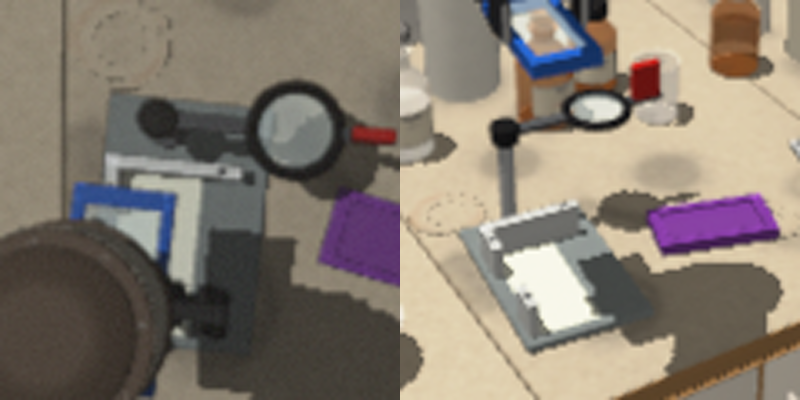

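```bash
python3 - <<'E'
from h import *
from bench import read_state,get_image
s=read_state();M=R.from_quat(s["ee_rot"]).as_matrix();p=s["position"]
o={}
for n in("top","scene"):
    im=get_image(n)["color"][:,:,::-1].copy();hs=cv2.cvtColor(im,cv2.COLOR_BGR2HSV)
    m=cv2.inRange(hs,(105,130,50),(125,255,255))
    k,l,st,ce=cv2.connectedComponentsWithStats(m)
    for i in range(1,k):
        if st[i,4]>40: print(n,st[i],ce[i].round(1))
    cv2.imwrite(f"pics/{n}_h.png",im)
for off in(0,15,25,35,45):
    c=lambda L:p+(M@np.array([[x,-off-h,z] for x,z,h in L],float).T).T
    # tool x ~ +y stand, tool z ~ -x world
    pts=c([(sx*30,sz*60,h) for h in(0,15) for sx in(1,-1) for sz in(1,-1)])
    for n in("top","scene"):
        u=proj(pts,n); print(off,n,"min",u.min(0).round(1),"max",u.max(0).round(1))
E
```

```text
top [196 200  27  22 159] [210.3 205.4]
scene [ 54   0  38  12 415] [72.8  5.2]
scene [414  61  21  23 139] [422.1  76. ]
scene [393  67  19  22 222] [400.9  78.6]
scene [227 156  29  27 233] [241.3 172.6]
0 top min [191.1 200.2] max [224.7 257.7]
0 scene min [219.2 165.9] max [255.7 195.4]
15 top min [190.3 200. ] max [224.4 258.5]
15 scene min [219.  161.2] max [255.8 190.6]
25 top min [189.8 200. ] max [224.2 259. ]
25 scene min [218.9 158.1] max [255.8 187.3]
35 top min [189.3 199.9] max [224.1 259.5]
35 scene min [218.7 155. ] max [255.8 184. ]
45 top min [188.7 199.8] max [223.9 260. ]
45 scene min [218.6 151.8] max [255.9 180.7]
```

The plate's scene outline (rows 156–183) matches an underside 35 mm behind the TCP, so it sits on the stand at a TCP z of about −25. Moving above the corner with clearance from the fences.

Emit:
{"api": "play_rows", "payload": {"series": [[-0.002,0.03,-0.0015,0,-0.003,0.003,0.04],[-0.002,0.03,-0.0015,0,-0.003,0.003,0.04],[-0.002,0.03,-0.0015,0,-0.003,0.003,0.04],[-0.002,0.03,-0.0015,0,-0.003,0.003,0.04],[-0.002,0.03,-0.0015,0,-0.003,0.003,0.04],[-0.002,0.03,-0.0015,0,-0.003,0.003,0.04],[0,0,0,0,0,0,0.04]]}}

```text
clock: 12.0
position: [503.9, 370.6, 61.7]
ee_rot: [0.524, 0.475, -0.478, -0.521]
contact_force: [-0.6, -0.8, -1.3]
gripper_width: 57.9
```

```bash
python3 plan.py "stand(-7,-5,-18)" 5 0.04
```

```text
t 12.0 pos [503.9 370.6  61.7] F [-0.6 -0.8 -1.3] w 57.9 j [ 0.89  0.51 -0.16  0.   -0.91 -2.56]
to [500.4 378.8 -18. ] dist 80.1 deg 0.35 rows 5
[[0.0017,0.0159,0.0008,-0,-0,-0.0012,0.04],[0.0016,0.0159,0.0009,-0,-0,-0.0012,0.04],[0.0016,0.0159,0.0009,-0,-0,-0.0012,0.04],[0.0016,0.0159,0.0009,-0,-0,-0.0012,0.04],[0.0016,0.0159,0.0009,-0,-0,-0.0012,0.04]]
```

Emit:
{"api": "play_rows", "payload": {"series": [[0.004,0.008,0.002,0,0,-0.001,0.04],[0.003,0.01,0.002,0,0,-0.001,0.04],[0.001,0.012,0,0,0,-0.001,0.04],[0,0.012,0,0,0,-0.001,0.04],[0,0.012,0,0,0,-0.001,0.04],[0,0,0,0,0,0,0.04]]}}

```text
clock: 12.6
position: [503.6, 381.9, 8.2]
ee_rot: [0.523, 0.479, -0.474, -0.522]
contact_force: [-0.8, -1.0, -2.0]
gripper_width: 57.6
```

```bash
python3 plan.py "stand(-6,-4,-19)" 3 0.04
```

```text
t 12.6 pos [503.6 381.9   8.2] F [-0.8 -1.  -2. ] w 57.6 j [ 0.91  0.57 -0.2   0.   -0.79 -2.57]
to [501.5 379.7 -19. ] dist 27.4 deg 0.42 rows 3
[[-0.0008,0.0091,0.0007,0.0017,0.0003,0.0018,0.04],[-0.0008,0.0091,0.0007,0.0017,0.0003,0.0018,0.04],[-0.0008,0.0091,0.0006,0.0017,0.0003,0.0018,0.04]]
```

Emit:
{"api": "play_rows", "payload": {"series": [[-0.003,0,0.002,0.002,0,0.002,0.04],[-0.001,0.006,0.001,0.001,0,0.002,0.04],[0,0.007,0,0.001,0,0.001,0.04],[0,0.007,0,0,0,0,0.04],[0,0,0,0,0,0,0.04]]}}

```text
clock: 13.1
position: [500.6, 378.4, -12.5]
ee_rot: [0.523, 0.477, -0.476, -0.522]
contact_force: [-0.5, -0.1, -1.1]
gripper_width: 58.6
```

```bash
python3 plan.py "stand(-6,-4,-23)" 2 0.04
```

```text
t 13.1 pos [500.6 378.4 -12.5] F [-0.5 -0.1 -1.1] w 58.6 j [ 0.91  0.59 -0.22  0.   -0.75 -2.57]
to [501.5 379.7 -23. ] dist 10.7 deg 0.16 rows 2
[[0.0007,0.0053,-0.0004,0.0011,0.0006,0.0007,0.04],[0.0007,0.0053,-0.0004,0.0011,0.0006,0.0007,0.04]]
```

Emit:
{"api": "play_rows", "payload": {"series": [[0.0005,0.003,0,0.001,0.0005,0.001,0.04],[0.0005,0.003,0,0.001,0.0005,0.001,0.04],[0,0.003,0,0,0,0,0.04]]}}

```text
clock: 13.4
position: [501.3, 380.1, -21.6]
ee_rot: [0.523, 0.477, -0.476, -0.522]
contact_force: [0.1, 0.0, -0.8]
gripper_width: 58.6
```

Emit:
{"api": "play_rows", "payload": {"series": [[0,0.002,0,0,0,0,0.04],[0,0.002,0,0,0,0,0.04]]}}

```text
clock: 13.6
position: [501.3, 380.1, -24.9]
ee_rot: [0.523, 0.477, -0.476, -0.522]
contact_force: [-6.7, -1.0, 13.8]
gripper_width: 58.2
```

```bash
python3 plan.py "stand(0,0,-25)" 2 0.04
```

```text
t 13.6 pos [501.3 380.1 -24.9] F [-6.7 -1.  13.8] w 58.2 j [ 0.91  0.61 -0.22  0.   -0.73 -2.57]
to [507.8 383.2 -25. ] dist 7.2 deg 0.09 rows 2
[[0.0018,0,-0.0031,0.0005,0.0004,-0.0003,0.04],[0.0018,0,-0.0031,0.0005,0.0004,-0.0003,0.04]]
```

The plate touches the base at z = −24.9, as predicted. Next I slide it to the end fence, then the side fence.

Emit:
{"api": "play_rows", "payload": {"series": [[0.0005,-0.001,-0.001,0,0,0,0.04],[0.001,0,-0.002,0,0,0,0.04],[0.001,0,-0.002,0,0,0,0.04]]}}

```text
clock: 13.9
position: [506.3, 382.3, -23.6]
ee_rot: [0.523, 0.476, -0.476, -0.522]
contact_force: [-6.2, 1.5, 0.1]
gripper_width: 58.4
```

Emit:
{"api": "play_rows", "payload": {"series": [[0,0,-0.001,0,0,0,0.04],[0,0,-0.001,0,0,0,0.04]]}}

```text
clock: 14.1
position: [506.1, 382.3, -24.1]
ee_rot: [-0.522, -0.475, 0.477, 0.523]
contact_force: [-5.1, 1.3, 1.2]
gripper_width: 58.4
```

```bash
python3 plan.py "stand(0,0,-25)" 2 0.04
```

```text
t 14.1 pos [506.1 382.3 -24.1] F [-5.1  1.3  1.2] w 58.4 j [ 0.9   0.62 -0.2  -0.   -0.75 -2.56]
to [507.8 383.2 -25. ] dist 2.1 deg 0.21 rows 2
[[0.0005,0.0004,-0.0008,-0.0016,-0.0002,-0.0009,0.04],[0.0005,0.0004,-0.0008,-0.0016,-0.0002,-0.0009,0.04]]
```

Emit:
{"api": "play_rows", "payload": {"series": [[0.001,0,-0.0005,0,0,0,0.04],[0.001,0,-0.0005,0,0,0,0.04],[0.0015,0,-0.0005,0,0,0,0.04]]}}

```text
clock: 14.4
position: [506.0, 382.9, -24.7]
ee_rot: [-0.523, -0.472, 0.48, 0.523]
contact_force: [-4.4, -5.1, 5.8]
gripper_width: 57.9
```

Emit:
{"api": "play_rows", "payload": {"series": [[0.0015,0,-0.001,0,0,0,0.04],[0.0015,0,-0.001,0,0,0,0.04]]}}

```text
clock: 14.6
position: [505.7, 382.6, -24.5]
ee_rot: [0.523, 0.468, -0.482, -0.523]
contact_force: [-5.2, -3.7, 3.9]
gripper_width: 58.1
```

```bash
python3 plan.py "stand(0,0,-25)" 2 0.04
```

```text
t 14.6 pos [505.7 382.6 -24.5] F [-5.2 -3.7  3.9] w 58.1 j [ 0.9   0.63 -0.19 -0.   -0.77 -2.56]
to [507.8 383.2 -25. ] dist 2.2 deg 1.13 rows 2
[[0.0004,0.0002,-0.001,-0.0065,-0.0015,-0.0073,0.04],[0.0004,0.0002,-0.001,-0.0065,-0.0015,-0.0073,0.04]]
```

Emit:
{"api": "play_rows", "payload": {"series": [[0.0005,0.001,-0.0005,-0.006,-0.001,-0.007,0.04],[0.0005,0.001,-0.001,-0.006,-0.001,-0.007,0.04],[0.0005,0.001,-0.001,0,0,0,0.04]]}}

```text
clock: 14.9
position: [506.2, 383.0, -24.9]
ee_rot: [-0.523, -0.474, 0.477, 0.524]
contact_force: [-7.7, -2.3, 7.9]
gripper_width: 57.9
```

```bash
python3 plan.py "stand(0,0,-25)" 2 0.04
```

```text
t 14.9 pos [506.2 383.  -24.9] F [-7.7 -2.3  7.9] w 57.9 j [ 0.9   0.62 -0.2  -0.   -0.75 -2.57]
to [507.8 383.2 -25. ] dist 1.6 deg 0.31 rows 2
[[0.0002,0.0001,-0.0008,-0.002,-0.001,-0.0015,0.04],[0.0002,0.0001,-0.0008,-0.002,-0.001,-0.0015,0.04]]
```

Emit:
{"api": "play_rows", "payload": {"series": [[0,0,0,0,0,0,0.075],[0,0,0,0,0,0,0.075],[0,0,0,0,0,0,0.08],[0,0,0,0,0,0,0.085],[0,-0.01,0,0,0,0,0.085],[0,-0.03,0,0,0,0,0.085],[0,-0.04,0,0,0,0,0.085],[0,-0.04,0,0,0,0,0.085],[0,-0.04,0,0,0,0,0.085],[0,-0.04,0,0,0,0,0.085]]}}

```text
clock: 15.9
position: [507.7, 382.1, 179.2]
ee_rot: [0.524, 0.473, -0.479, -0.522]
contact_force: [0.5, 1.3, 0.7]
gripper_width: 85.1
```

```bash
python3 plan.py "grasp(-1,70)" 16 0.085
```

```text
t 15.9 pos [507.7 382.1 179.2] F [0.5 1.3 0.7] w 85.1 j [ 0.9   0.42  0.02  0.   -1.18 -2.56]
to [438.3  58.  114.3] dist 337.7 deg 87.61 rows 16
[[-0.0205,0.0042,0.0024,0.0307,-0.0864,0.027,0.085],[-0.0201,0.0049,0.004,0.0307,-0.0864,0.027,0.085],[-0.0196,0.0056,0.0056,0.0307,-0.0864,0.027,0.085],[-0.0189,0.0063,0.007,0.0307,-0.0864,0.027,0.085],[-0.018,0.007,0.0084,0.0307,-0.0864,0.027,0.085],[-0.017,0.0078,0.0097,0.0307,-0.0864,0.027,0.085],[-0.0159,0.0085,0.0109,0.0307,-0.0864,0.027,0.085],[-0.0147,0.0093,0.0119,0.0307,-0.0864,0.027,0.085],[-0.0134,0.0101,0.0129,0.0307,-0.0864,0.027,0.085],[-0.0119,0.0108,0.0136,0.0307,-0.0864,0.027,0.085],[-0.0104,0.0115,0.0143,0.0307,-0.0864,0.027,0.085],[-0.0089,0.0123,0.0147,0.0307,-0.0864,0.027,0.085],[-0.0072,0.0129,0.015,0.0307,-0.0864,0.027,0.085],[-0.0056,0.0136,0.0152,0.0307,-0.0864,0.027,0.085],[-0.0039,0.0142,0.0152,0.0307,-0.0864,0.027,0.085],[-0.0022,0.0147,0.015,0.0307,-0.0864,0.027,0.085]]
```

Emit:
{"api": "play_rows", "payload": {"series": [[-0.0205,0,0.0024,0.03,-0.086,0.027,0.085],[-0.02,0.002,0.004,0.03,-0.086,0.027,0.085],[-0.0196,0.004,0.0056,0.03,-0.086,0.027,0.085],[-0.019,0.006,0.007,0.03,-0.086,0.027,0.085],[-0.018,0.007,0.0084,0.03,-0.086,0.027,0.085],[-0.017,0.008,0.01,0.03,-0.086,0.027,0.085],[-0.016,0.0085,0.011,0.03,-0.086,0.027,0.085],[-0.0147,0.009,0.012,0.03,-0.086,0.027,0.085]]}}

```text
clock: 16.7
position: [480.5, 219.5, 171.9]
ee_rot: [-0.309, -0.516, 0.73, 0.325]
contact_force: [-0.9, 0.9, -0.4]
gripper_width: 84.9
```

```bash
python3 plan.py "grasp(-1,70)" 8 0.085; python3 - <<'E'
from h import *
from bench import get_image
im=get_image("top")["color"][:,:,::-1].copy();cv2.imwrite("pics/top_b.png",im)
hs=cv2.cvtColor(im,cv2.COLOR_BGR2HSV)
m=cv2.inRange(hs,(105,130,50),(125,255,255));m[:,300:]=0;m[:150]=0;m[270:]=0
p=cv2.findNonZero(m);r=cv2.minAreaRect(p);print(len(p),r)
for x,y,a in((0,0,0),):
    q=pose([507.84,383.17,-.0931])([(60,30,25),(60,-30,25),(-60,-30,25),(-60,30,25)])
    print(cv2.minAreaRect(proj(q).astype(np.float32)),proj(q).round(1).tolist())
d=im[180:250,185:255].copy();cv2.imwrite("pics/c8.png",cv2.resize(d,(560,560),interpolation=cv2.INTER_CUBIC))
E
```

```text
t 16.7 pos [480.5 219.5 171.9] F [-0.9  0.9 -0.4] w 84.9 j [ 0.78  0.39 -0.11  0.07 -1.37 -1.75]
to [438.3  58.  114.3] dist 176.5 deg 43.07 rows 8
[[-0.012,0.0129,0.0133,0.0344,-0.0839,0.0247,0.085],[-0.0106,0.0136,0.0138,0.0344,-0.0839,0.0247,0.085],[-0.009,0.0143,0.0141,0.0344,-0.0839,0.0247,0.085],[-0.0075,0.015,0.0143,0.0344,-0.0839,0.0247,0.085],[-0.0059,0.0157,0.0144,0.0344,-0.0839,0.0247,0.085],[-0.0043,0.0163,0.0142,0.0344,-0.0839,0.0247,0.085],[-0.0027,0.0169,0.014,0.0344,-0.0839,0.0247,0.085],[-0.0011,0.0174,0.0135,0.0344,-0.0839,0.0247,0.085]]
33 ((208.7808837890625, 205.44943237304688), (2.923173666000366, 17.464092254638672), 12.994616508483887)
((217.02378845214844, 219.2234344482422), (22.207515716552734, 44.431819915771484), 5.366104602813721) [[208.1, 196.1], [230.2, 198.1], [226.0, 242.3], [203.9, 240.3]]
```

View pics/c8.png

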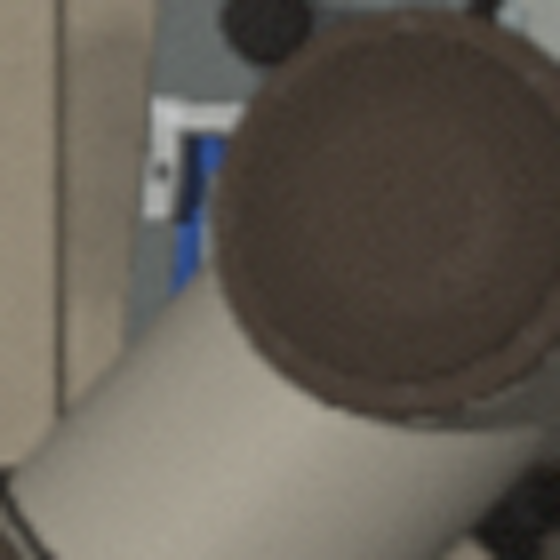

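The arm hides most of it, but blue is visible in the fence corner (210,140). I'll check numerically from the rack.

Emit:
{"api": "play_rows", "payload": {"series": [[-0.012,0.008,0.013,0.034,-0.084,0.025,0.085],[-0.0106,0.01,0.014,0.034,-0.084,0.025,0.085],[-0.009,0.011,0.014,0.034,-0.084,0.025,0.085],[-0.0075,0.012,0.014,0.034,-0.084,0.025,0.085],[-0.006,0.013,0.014,0.034,-0.084,0.025,0.085],[-0.0043,0.013,0.014,0.034,-0.084,0.025,0.085],[-0.003,0.013,0.014,0.034,-0.084,0.025,0.085],[-0.001,0.012,0.013,0.034,-0.084,0.025,0.085],[0,0,0,0,0,0,0.085]]}}

```text
clock: 17.65
position: [447.0, 67.2, 144.2]
ee_rot: [-0.053, -0.46, 0.881, 0.095]
contact_force: [0.1, 0.1, -0.4]
gripper_width: 84.6
```

```bash
cat > chk.py <<'E'
from h import *
from bench import get_image
import sys
lo,hi=((105,130,50),(125,255,255)) if sys.argv[1]=="b" else ((3,150,90),(18,255,255))
zt=float(sys.argv[2])
im=get_image("top")["color"][:,:,::-1].copy();cv2.imwrite("pics/top_chk.png",im)
m=cv2.inRange(cv2.cvtColor(im,cv2.COLOR_BGR2HSV),lo,hi);m[:,300:]=0;m[:180]=0;m[255:]=0;m[:,:185]=0
p=cv2.findNonZero(m);r=cv2.minAreaRect(p);print(len(p),r,"bbox",cv2.boundingRect(p))
for nm,y0,y1 in(("sq",0,0),):
    q=proj(pose([507.84,383.17,-.0931])([(60,30,zt),(60,-30,zt),(-60,-30,zt),(-60,30,zt)])).astype(np.float32)
    print("expected",cv2.minAreaRect(q),q.round(1).tolist(),"found",cv2.boxPoints(r).round(1).tolist())
E
python3 plan.py "grasp(-1,10)" 8 0.085; python3 chk.py b 25
```

```text
t 17.65 pos [447.   67.2 144.2] F [ 0.1  0.1 -0.4] w 84.6 j [ 0.76  0.36 -0.46  0.34 -1.29 -1.17]
to [430.3  24.6  65.2] dist 91.3 deg 1.05 rows 8
[[0.0009,0.0113,-0.001,0.0004,0.0013,-0.0019,0.085],[0.0009,0.0113,-0.001,0.0004,0.0013,-0.0019,0.085],[0.0009,0.0113,-0.001,0.0004,0.0013,-0.0019,0.085],[0.0009,0.0113,-0.001,0.0004,0.0013,-0.0019,0.085],[0.0009,0.0113,-0.001,0.0004,0.0013,-0.0019,0.085],[0.0008,0.0113,-0.001,0.0004,0.0013,-0.0019,0.085],[0.0008,0.0113,-0.001,0.0004,0.0013,-0.0019,0.085],[0.0008,0.0113,-0.001,0.0004,0.0013,-0.0019,0.085]]
296 ((217.1039581298828, 219.46038818359375), (21.990324020385742, 43.483123779296875), 5.710593223571777) bbox (205, 197, 25, 46)
expected ((217.02378845214844, 219.2234344482422), (22.207515716552734, 44.431819915771484), 5.366104602813721) [[208.10000610351562, 196.10000610351562], [230.1999969482422, 198.10000610351562], [226.0, 242.3000030517578], [203.89999389648438, 240.3000030517578]] found [[204.0, 240.0], [208.3000030517578, 196.6999969482422], [230.1999969482422, 198.89999389648438], [225.89999389648438, 242.1999969482422]]
```

The blue plate's fitted outline is within about 1 mm and 0.006 rad of square. Now the orange plate.

Emit:
{"api": "play_rows", "payload": {"series": [[0.002,0.01,-0.002,0,0.002,-0.003,0.085],[0.002,0.01,-0.002,0,0.002,-0.003,0.085],[0.001,0.01,-0.001,0,0.002,-0.003,0.085],[0.001,0.01,-0.001,0,0.002,-0.002,0.085],[0.001,0.009,-0.001,0,0.001,-0.002,0.085],[0,0,0,0,0,0,0.085]]}}

```text
clock: 18.3
position: [438.3, 49.9, 97.2]
ee_rot: [-0.059, -0.463, 0.878, 0.104]
contact_force: [-0.8, -0.0, -0.1]
gripper_width: 85.0
```

```bash
python3 plan.py "grasp(-1,-20)" 8 0.085
```

```text
t 18.3 pos [438.3  49.9  97.2] F [-0.8 -0.  -0.1] w 85.0 j [ 0.74  0.4  -0.54  0.36 -1.17 -1.21]
to [426.3   7.8  40.6] dist 71.5 deg 0.88 rows 8
[[0.0003,0.0089,0.0005,0.0015,-0.0011,-0.0005,0.085],[0.0003,0.0089,0.0005,0.0015,-0.0011,-0.0005,0.085],[0.0003,0.0089,0.0005,0.0015,-0.0011,-0.0005,0.085],[0.0002,0.0089,0.0005,0.0015,-0.0011,-0.0005,0.085],[0.0002,0.0089,0.0005,0.0015,-0.0011,-0.0005,0.085],[0.0002,0.0089,0.0005,0.0015,-0.0011,-0.0005,0.085],[0.0002,0.0089,0.0004,0.0015,-0.0011,-0.0005,0.085],[0.0002,0.0089,0.0004,0.0015,-0.0011,-0.0005,0.085]]
```

Emit:
{"api": "play_rows", "payload": {"series": [[0.001,0.009,0.001,0.003,-0.002,-0.001,0.085],[0.001,0.009,0.001,0.003,-0.002,-0.001,0.085],[0,0.009,0.001,0.002,-0.002,0,0.085],[0,0.009,0.001,0.002,-0.001,0,0.085],[0,0.009,0,0.001,-0.001,0,0.085],[0,0.009,0,0.001,-0.001,0,0.085],[0,0.008,0,0,0,0,0.085],[0,0,0,0,0,0,0.085]]}}

```text
clock: 19.1
position: [426.5, 9.3, 44.2]
ee_rot: [-0.054, -0.458, 0.881, 0.103]
contact_force: [-0.0, 0.1, -0.5]
gripper_width: 85.0
```

```bash
python3 plan.py "grasp(-1,-35)" 4 0.085
```

```text
t 19.1 pos [426.5   9.3  44.2] F [-0.   0.1 -0.5] w 85.0 j [ 0.68  0.45 -0.67  0.43 -1.   -1.25]
to [424.3  -0.5  28.3] dist 18.8 deg 0.1 rows 4
[[-0,0.0047,-0.0002,-0.0002,0.0002,-0.0003,0.085],[-0,0.0047,-0.0002,-0.0002,0.0002,-0.0003,0.085],[-0,0.0047,-0.0002,-0.0002,0.0002,-0.0003,0.085],[-0,0.0047,-0.0002,-0.0002,0.0002,-0.0003,0.085]]
```

Emit:
{"api": "play_rows", "payload": {"series": [[0,0.005,0,0,0,0,0.085],[0,0.005,0,0,0,0,0.085],[0,0.005,0,0,0,0,0.085],[0,0.003,0,0,0,0,0.085],[0,0,0,0,0,0,0.085]]}}

```text
clock: 19.6
position: [424.7, -1.0, 28.3]
ee_rot: [-0.054, -0.459, 0.881, 0.103]
contact_force: [-0.2, 0.5, -0.1]
gripper_width: 85.3
```

```bash
python3 plan.py "grasp(-1,-35)" 1 0.085
```

```text
t 19.6 pos [424.7  -1.   28.3] F [-0.2  0.5 -0.1] w 85.3 j [ 0.67  0.47 -0.71  0.46 -0.95 -1.27]
to [424.3  -0.5  28.3] dist 0.6 deg 0.15 rows 1
[[0.0005,-0.0002,-0.0003,0.0002,0.0008,-0.0024,0.085]]
```

Emit:
{"api": "play_rows", "payload": {"series": [[0,0,0,0,0,0,0.04],[0,0,0,0,0,0,0.04],[0,0,0,0,0,0,0.04],[0,0,0,0,0,0,0.04],[0,0,0,0,0,0,0.04],[0,0,0,0,0,0,0.04]]}}

```text
clock: 20.2
position: [425.5, -0.5, 29.0]
ee_rot: [-0.055, -0.459, 0.881, 0.102]
contact_force: [0.1, -0.5, 0.1]
gripper_width: 58.1
```

```bash
python3 plan.py "grasp(-1,-35)" 1 0.085
```

```text
t 20.2 pos [425.5  -0.5  29. ] F [ 0.1 -0.5  0.1] w 58.1 j [ 0.67  0.47 -0.7   0.46 -0.95 -1.27]
to [424.3  -0.5  28.3] dist 1.4 deg 0.24 rows 1
[[0.0012,0.0007,-0.0001,0.001,0.0006,-0.0041,0.085]]
```

Emit:
{"api": "play_rows", "payload": {"series": [[0,-0.004,0,0,0,0,0.04],[0,-0.006,0,0,0,0,0.04],[0,-0.01,0,0,0,0,0.04],[0,-0.015,0,0,0,0,0.04],[0,-0.02,0,0,0,0,0.04],[0,-0.02,0,0,0,0,0.04],[0,-0.02,0,0,0,0,0.04],[0,-0.02,0,0,0,0,0.04]]}}

```text
clock: 21.0
position: [439.2, 67.3, 127.2]
ee_rot: [-0.053, -0.46, 0.88, 0.104]
contact_force: [-0.0, 0.2, -1.9]
gripper_width: 58.1
```

```bash
python3 plan.py "stand(-8,-6,230)" 18 0.04
```

```text
t 21.0 pos [439.2  67.3 127.2] F [-0.   0.2 -1.9] w 58.1 j [ 0.76  0.38 -0.48  0.33 -1.26 -1.19]
to [499.3 377.9 230. ] dist 332.6 deg 87.85 rows 18
[[0.0008,-0.0147,-0.0111,-0.0279,0.0768,-0.024,0.04],[0.002,-0.0144,-0.0114,-0.0279,0.0768,-0.024,0.04],[0.0032,-0.014,-0.0116,-0.0279,0.0768,-0.024,0.04],[0.0044,-0.0136,-0.0117,-0.0279,0.0768,-0.024,0.04],[0.0057,-0.0131,-0.0117,-0.0279,0.0768,-0.024,0.04],[0.0069,-0.0127,-0.0116,-0.0279,0.0768,-0.024,0.04],[0.008,-0.0122,-0.0114,-0.0279,0.0768,-0.024,0.04],[0.0092,-0.0116,-0.011,-0.0279,0.0768,-0.024,0.04],[0.0103,-0.0111,-0.0106,-0.0279,0.0768,-0.024,0.04],[0.0114,-0.0105,-0.0101,-0.0279,0.0768,-0.024,0.04],[0.0124,-0.01,-0.0094,-0.0279,0.0768,-0.024,0.04],[0.0133,-0.0094,-0.0087,-0.0279,0.0768,-0.024,0.04],[0.0141,-0.0089,-0.0079,-0.0279,0.0768,-0.024,0.04],[0.0149,-0.0083,-0.0071,-0.0279,0.0768,-0.024,0.04],[0.0156,-0.0078,-0.0061,-0.0279,0.0768,-0.024,0.04],[0.0162,-0.0072,-0.0051,-0.0279,0.0768,-0.024,0.04],[0.0168,-0.0067,-0.004,-0.0279,0.0768,-0.024,0.04],[0.0172,-0.0062,-0.0029,-0.0279,0.0768,-0.024,0.04]]
```

Emit:
{"api": "play_rows", "payload": {"series": [[0.001,-0.022,-0.011,-0.028,0.077,-0.024,0.04],[0.002,-0.02,-0.011,-0.028,0.077,-0.024,0.04],[0.003,-0.018,-0.0115,-0.028,0.077,-0.024,0.04],[0.0045,-0.016,-0.0117,-0.028,0.077,-0.024,0.04],[0.0057,-0.014,-0.0117,-0.028,0.077,-0.024,0.04],[0.007,-0.0127,-0.0116,-0.028,0.077,-0.024,0.04],[0.008,-0.011,-0.0114,-0.028,0.077,-0.024,0.04],[0.0092,-0.01,-0.011,-0.028,0.077,-0.024,0.04],[0.0103,-0.01,-0.0106,-0.028,0.077,-0.024,0.04],[0.0114,-0.009,-0.01,-0.028,0.077,-0.024,0.04]]}}

```text
clock: 22.0
position: [473.3, 261.2, 207.4]
ee_rot: [-0.343, -0.509, 0.696, 0.372]
contact_force: [-0.4, -0.5, -2.3]
gripper_width: 58.2
```

```bash
python3 plan.py "stand(-9,-6,200)" 8 0.04
```

```text
t 22.0 pos [473.3 261.2 207.4] F [-0.4 -0.5 -2.3] w 58.2 j [ 0.82  0.38 -0.    0.02 -1.46 -1.89]
to [498.3 378.  200. ] dist 119.7 deg 37.22 rows 8
[[0.0112,-0.0026,-0.0095,-0.0265,0.0737,-0.0214,0.04],[0.012,-0.0021,-0.0087,-0.0265,0.0737,-0.0214,0.04],[0.0126,-0.0017,-0.0079,-0.0265,0.0737,-0.0214,0.04],[0.0132,-0.0012,-0.007,-0.0265,0.0737,-0.0214,0.04],[0.0137,-0.0007,-0.006,-0.0265,0.0737,-0.0214,0.04],[0.0141,-0.0003,-0.005,-0.0265,0.0737,-0.0214,0.04],[0.0144,0.0002,-0.0039,-0.0265,0.0737,-0.0214,0.04],[0.0147,0.0006,-0.0029,-0.0265,0.0737,-0.0214,0.04]]
```

Emit:
{"api": "play_rows", "payload": {"series": [[0.0112,-0.002,-0.0095,-0.026,0.073,-0.021,0.04],[0.012,-0.002,-0.0087,-0.026,0.073,-0.021,0.04],[0.0126,-0.001,-0.008,-0.026,0.073,-0.021,0.04],[0.013,0,-0.007,-0.026,0.073,-0.021,0.04],[0.0135,0,-0.006,-0.026,0.073,-0.021,0.04],[0.013,0,-0.005,-0.026,0.073,-0.021,0.04],[0.013,0.002,-0.003,-0.026,0.073,-0.021,0.04],[0.012,0.002,-0.001,-0.026,0.073,-0.021,0.04],[0,0,0,0,0,0,0.04]]}}

```text
clock: 22.9
position: [490.3, 380.1, 197.8]
ee_rot: [-0.523, -0.474, 0.473, 0.528]
contact_force: [0.0, -0.1, -2.1]
gripper_width: 58.2
```

```bash
python3 plan.py "stand(-8,-6,40)" 6 0.04
```

```text
t 22.9 pos [490.3 380.1 197.8] F [ 0.  -0.1 -2.1] w 58.2 j [ 0.92  0.37  0.   -0.01 -1.2  -2.59]
to [499.3 377.9  40. ] dist 158.0 deg 0.78 rows 6
[[-0.0003,0.0263,-0.0017,-0.0008,-0.0019,0.0009,0.04],[-0.0003,0.0263,-0.0016,-0.0008,-0.0019,0.0009,0.04],[-0.0003,0.0263,-0.0016,-0.0008,-0.0019,0.0009,0.04],[-0.0003,0.0263,-0.0016,-0.0008,-0.0019,0.0009,0.04],[-0.0003,0.0263,-0.0016,-0.0008,-0.0019,0.0009,0.04],[-0.0002,0.0263,-0.0016,-0.0008,-0.0019,0.0009,0.04]]
```

Emit:
{"api": "play_rows", "payload": {"series": [[0,0.026,-0.001,-0.001,-0.002,0.001,0.04],[0,0.026,-0.001,-0.001,-0.002,0.001,0.04],[0,0.026,-0.001,-0.001,-0.001,0.001,0.04],[0,0.026,-0.001,0,-0.001,0.001,0.04],[0,0.02,-0.001,0,-0.001,0,0.04],[0,0.012,-0.001,0,0,0,0.04],[0,0,0,0,0,0,0.04]]}}

```text
clock: 23.6
position: [494.0, 379.3, 60.9]
ee_rot: [-0.519, -0.477, 0.481, 0.522]
contact_force: [0.3, 0.2, -1.9]
gripper_width: 58.0
```

```bash
python3 plan.py "stand(-7,-5,0)" 4 0.04
```

```text
t 23.6 pos [494.  379.3  60.9] F [ 0.3  0.2 -1.9] w 58.0 j [ 0.91  0.5  -0.16 -0.01 -0.91 -2.56]
to [500.4 378.8   0. ] dist 61.3 deg 0.72 rows 4
[[0,0.0152,-0.0017,-0.0018,0.0026,-0.0003,0.04],[0,0.0152,-0.0017,-0.0018,0.0026,-0.0003,0.04],[0,0.0152,-0.0017,-0.0018,0.0026,-0.0003,0.04],[0,0.0152,-0.0016,-0.0018,0.0026,-0.0003,0.04]]
```

Emit:
{"api": "play_rows", "payload": {"series": [[0,0.01,-0.001,-0.002,0.002,0,0.04],[0,0.012,-0.001,-0.002,0.002,0,0.04],[0,0.012,-0.001,-0.001,0.002,0,0.04],[0,0.01,-0.001,-0.001,0.001,0,0.04],[0,0.007,-0.001,0,0.001,0,0.04],[0,0,0,0,0,0,0.04]]}}

```text
clock: 24.2
position: [500.7, 380.3, 8.9]
ee_rot: [0.522, 0.478, -0.476, -0.522]
contact_force: [-0.0, 0.5, -2.3]
gripper_width: 58.1
```

```bash
python3 plan.py "stand(-6,-4,-6)" 3 0.04
```

```text
t 24.2 pos [500.7 380.3   8.9] F [-0.   0.5 -2.3] w 58.1 j [ 0.91  0.57 -0.2   0.   -0.8  -2.57]
to [501.5 379.7  -6. ] dist 14.9 deg 0.27 rows 3
[[-0.0002,0.005,-0.0003,0.0007,0.0012,0.0007,0.04],[-0.0002,0.005,-0.0003,0.0007,0.0012,0.0007,0.04],[-0.0002,0.005,-0.0003,0.0007,0.0012,0.0007,0.04]]
```

Emit:
{"api": "play_rows", "payload": {"series": [[0,0.005,0,0.001,0.001,0.001,0.04],[0,0.005,0,0.001,0.001,0.001,0.04],[0,0.004,0,0,0.001,0,0.04],[0,0.002,0,0,0,0,0.04],[0,0,0,0,0,0,0.04]]}}

```text
clock: 24.7
position: [501.4, 381.0, -7.7]
ee_rot: [-0.523, -0.477, 0.476, 0.523]
contact_force: [-0.0, 0.3, -1.3]
gripper_width: 58.0
```

```bash
python3 plan.py "stand(-1.5,-0.5,-8.5)" 3 0.04
```

```text
t 24.7 pos [501.4 381.   -7.7] F [-0.   0.3 -1.3] w 58.0 j [ 0.91  0.59 -0.21  0.   -0.77 -2.57]
to [506.3 382.8  -8.5] dist 5.2 deg 0.12 rows 3
[[0.0007,0.0003,-0.0016,0.0004,0.0002,0.0005,0.04],[0.0007,0.0003,-0.0016,0.0004,0.0002,0.0005,0.04],[0.0007,0.0003,-0.0016,0.0004,0.0002,0.0005,0.04]]
```

Emit:
{"api": "play_rows", "payload": {"series": [[0,0,-0.0015,0,0,0,0.04],[0,0,-0.0015,0,0,0,0.04],[0,0,-0.0015,0,0,0,0.04]]}}

```text
clock: 25.0
position: [505.6, 380.9, -7.3]
ee_rot: [-0.522, -0.477, 0.476, 0.523]
contact_force: [-6.0, 3.2, -1.3]
gripper_width: 57.8
```

Emit:
{"api": "play_rows", "payload": {"series": [[0,0,-0.001,0,0,0,0.04],[0,0,-0.001,0,0,0,0.04]]}}

```text
clock: 25.2
position: [505.4, 381.0, -7.4]
ee_rot: [-0.522, -0.476, 0.476, 0.524]
contact_force: [-4.4, 1.5, -0.3]
gripper_width: 58.2
```

```bash
python3 plan.py "stand(-1.5,-0.5,-8.5)" 1 0.04
```

```text
t 25.2 pos [505.4 381.   -7.4] F [-4.4  1.5 -0.3] w 58.2 j [ 0.9   0.6  -0.2  -0.   -0.78 -2.56]
to [506.3 382.8  -8.5] dist 2.3 deg 0.18 rows 1
[[0.0019,0.0011,-0.0007,-0.0028,-0.0003,0.0012,0.04]]
```

Contact with the end fence. Now the side fence, then down.

Emit:
{"api": "play_rows", "payload": {"series": [[0.001,0,-0.0005,-0.002,0,0.001,0.04],[0.001,0,-0.0005,-0.001,0,0,0.04],[0.001,0,-0.0005,0,0,0,0.04]]}}

```text
clock: 25.5
position: [505.6, 382.0, -7.9]
ee_rot: [0.523, 0.474, -0.478, -0.523]
contact_force: [-2.7, -1.3, -0.5]
gripper_width: 58.2
```

Emit:
{"api": "play_rows", "payload": {"series": [[0.001,0.001,-0.0005,-0.001,0,0,0.04],[0.0005,0.001,-0.0005,0,0,0,0.04]]}}

```text
clock: 25.7
position: [505.6, 382.5, -9.5]
ee_rot: [0.524, 0.473, -0.478, -0.523]
contact_force: [-8.4, -2.2, 7.7]
gripper_width: 58.0
```

```bash
python3 plan.py "stand(-1.5,-0.5,-10)" 1 0.04
```

```text
t 25.7 pos [505.6 382.5  -9.5] F [-8.4 -2.2  7.7] w 58.0 j [ 0.9   0.6  -0.19  0.   -0.78 -2.57]
to [506.3 382.8 -10. ] dist 0.9 deg 0.46 rows 1
[[0.0003,0.0005,-0.0007,-0.0041,-0.0021,-0.0065,0.04]]
```

Emit:
{"api": "play_rows", "payload": {"series": [[0.001,0.0005,-0.001,-0.004,-0.002,-0.006,0.04],[0.001,0.0005,-0.0005,0,0,0,0.04],[0.001,0.0005,-0.0005,0,0,0,0.04]]}}

```text
clock: 26.0
position: [505.5, 382.6, -9.5]
ee_rot: [0.523, 0.473, -0.479, -0.523]
contact_force: [-6.1, -2.9, 4.4]
gripper_width: 57.8
```

```bash
python3 plan.py "stand(-1.5,-0.5,-10)" 1 0.04
```

```text
t 26.0 pos [505.5 382.6  -9.5] F [-6.1 -2.9  4.4] w 57.8 j [ 0.9   0.6  -0.19 -0.   -0.78 -2.57]
to [506.3 382.8 -10. ] dist 0.9 deg 0.46 rows 1
[[0.0003,0.0005,-0.0007,-0.0044,-0.0014,-0.0065,0.04]]
```

Snug against both fences. Releasing and retreating toward the tab.

Emit:
{"api": "play_rows", "payload": {"series": [[0,0,0,0,0,0,0.075],[0,0,0,0,0,0,0.075],[0,0,0,0,0,0,0.08],[0,0,0,0,0,0,0.085],[0,-0.01,0,0,0,0,0.085],[0,-0.03,0,0,0,0,0.085],[0,-0.04,0,0,0,0,0.085],[0,-0.04,0,0,0,0,0.085],[0,-0.04,0,0,0,0,0.085],[0,-0.04,0,0,0,0,0.05]]}}

```text
clock: 27.0
position: [508.2, 383.8, 196.3]
ee_rot: [0.524, 0.474, -0.479, -0.521]
contact_force: [0.8, 0.2, -0.1]
gripper_width: 72.5
```

```bash
cat >> plan.py <<'E'
E
python3 - <<'E'
s=open('plan.py').read()
s=s.replace('def rows(','''def tab(th,z,r=147):   # jaw x across the arm (same sense as stand() at th=0)
    a=ST[2]+th; p=pose(ST)([95-r*np.cos(th),-r*np.sin(th),z])[0]
    X=np.array([-np.sin(a),np.cos(a),0]);Y=np.array([0,0,-1.]); return p,np.c_[X,Y,np.cross(X,Y)]
def rows(''',1);open('plan.py','w').write(s)
E
python3 plan.py "tab(1.574,200)" 14 0.05
```

```text
t 27.0 pos [508.2 383.8 196.3] F [ 0.8  0.2 -0.1] w 72.5 j [ 0.9   0.41  0.05  0.   -1.22 -2.57]
to [589.2 227.9 200. ] dist 175.7 deg 90.1 rows 14
[[-0.0106,-0.0002,-0.0068,-0.0005,-0.1123,-0.0004,0.05],[-0.0113,-0.0002,-0.0056,-0.0005,-0.1123,-0.0004,0.05],[-0.0118,-0.0002,-0.0043,-0.0005,-0.1123,-0.0004,0.05],[-0.0122,-0.0002,-0.0029,-0.0005,-0.1123,-0.0004,0.05],[-0.0125,-0.0002,-0.0015,-0.0005,-0.1123,-0.0004,0.05],[-0.0125,-0.0002,-0.0001,-0.0005,-0.1123,-0.0004,0.05],[-0.0125,-0.0002,0.0013,-0.0005,-0.1123,-0.0004,0.05],[-0.0123,-0.0002,0.0027,-0.0005,-0.1123,-0.0004,0.05],[-0.0119,-0.0002,0.004,-0.0005,-0.1123,-0.0004,0.05],[-0.0114,-0.0002,0.0053,-0.0005,-0.1123,-0.0004,0.05],[-0.0107,-0.0002,0.0066,-0.0005,-0.1123,-0.0004,0.05],[-0.0099,-0.0002,0.0077,-0.0005,-0.1123,-0.0004,0.05],[-0.0089,-0.0002,0.0088,-0.0005,-0.1123,-0.0004,0.05],[-0.0079,-0.0003,0.0097,-0.0005,-0.1123,-0.0004,0.05]]
```

Emit:
{"api": "play_rows", "payload": {"series": [[-0.0106,0,-0.007,0,-0.112,0,0.05],[-0.0113,0,-0.0056,0,-0.112,0,0.05],[-0.0118,0,-0.0043,0,-0.112,0,0.05],[-0.0122,0,-0.003,0,-0.112,0,0.05],[-0.0125,0,-0.0015,0,-0.112,0,0.05],[-0.0125,0,0,0,-0.112,0,0.05],[-0.0125,0,0.0013,0,-0.112,0,0.05],[-0.0123,0,0.0027,0,-0.112,0,0.05],[-0.012,0,0.004,0,-0.112,0,0.05],[-0.0114,0,0.0053,0,-0.112,0,0.05]]}}

```text
clock: 28.0
position: [575.8, 274.5, 218.3]
ee_rot: [0.179, 0.693, -0.678, -0.164]
contact_force: [0.9, 0.4, -0.2]
gripper_width: 50.3
```

```bash
python3 plan.py "tab(1.574,200)" 4 0.05; python3 chk.py o 40
```

```text
t 28.0 pos [575.8 274.5 218.3] F [ 0.9  0.4 -0.2] w 50.3 j [ 0.7   0.38  0.05  0.   -1.22 -1.19]
to [589.2 227.9 200. ] dist 51.8 deg 23.04 rows 4
[[-0.0084,0.0045,0.0088,0.0056,-0.1003,-0.005,0.05],[-0.0075,0.0045,0.0096,0.0056,-0.1003,-0.005,0.05],[-0.0065,0.0045,0.0102,0.0056,-0.1003,-0.005,0.05],[-0.0055,0.0045,0.0108,0.0056,-0.1003,-0.005,0.05]]
33 ((211.5, 200.5), (7.0, 7.0), 90.0) bbox (208, 197, 8, 8)
expected ((216.64004516601562, 219.34144592285156), (22.478483200073242, 44.97389602661133), 5.366995811462402) [[207.60000610351562, 195.89999389648438], [229.89999389648438, 198.0], [225.6999969482422, 242.6999969482422], [203.3000030517578, 240.6999969482422]] found [[208.0, 197.0], [215.0, 197.0], [215.0, 204.0], [208.0, 204.0]]
```

Emit:
{"api": "play_rows", "payload": {"series": [[-0.0084,0.002,0.008,0.006,-0.1,-0.005,0.05],[-0.0075,0.003,0.009,0.006,-0.1,-0.005,0.05],[-0.006,0.003,0.01,0.006,-0.1,-0.005,0.05],[-0.004,0.003,0.008,0.005,-0.09,-0.005,0.05],[0,0,0,0,0,0,0.05]]}}

```text
clock: 28.55
position: [590.2, 230.2, 211.0]
ee_rot: [0.035, 0.707, -0.706, -0.032]
contact_force: [-0.6, -0.3, -0.0]
gripper_width: 50.2
```

```bash
python3 plan.py "tab(1.574,150)" 3 0.05; python3 chk.py o 40; python3 - <<'E'
from h import *
from bench import get_image
im=get_image("scene")["color"][:,:,::-1].copy();cv2.imwrite("pics/scene_o.png",im)
m=cv2.inRange(cv2.cvtColor(im,cv2.COLOR_BGR2HSV),(3,150,90),(18,255,255));m[:,:200]=0;m[:,290:]=0;m[:215]=0;m[275:]=0
p=cv2.findNonZero(m);print(None if p is None else (len(p),cv2.boundingRect(p),cv2.minAreaRect(p)))
q=proj(pose([507.84,383.17,-.0931])([(sx*60,sy*30,z) for sx in(1,-1) for sy in(1,-1) for z in(25,40)]),"scene").astype(np.float32)
print(q.min(0),q.max(0),cv2.minAreaRect(q))
cv2.imwrite("pics/c9.png",cv2.resize(im[185:275,200:300],(800,720)[:2] if 0 else (660,594),interpolation=cv2.INTER_CUBIC))
E
```

```text
t 28.55 pos [590.2 230.2 211. ] F [-0.6 -0.3 -0. ] w 50.2 j [ 0.63  0.39  0.05  0.   -1.23 -0.72]
to [589.2 227.9 150. ] dist 61.1 deg 0.38 rows 3
[[0.0003,0.0203,0.0008,0.0006,-0.0016,-0.0015,0.05],[0.0003,0.0203,0.0008,0.0006,-0.0016,-0.0015,0.05],[0.0003,0.0203,0.0008,0.0006,-0.0016,-0.0015,0.05]]
26 ((211.0, 199.5), (5.0, 6.0), 90.0) bbox (208, 197, 7, 6)
expected ((216.64004516601562, 219.34144592285156), (22.478483200073242, 44.97389602661133), 5.366995811462402) [[207.60000610351562, 195.89999389648438], [229.89999389648438, 198.0], [225.6999969482422, 242.6999969482422], [203.3000030517578, 240.6999969482422]] found [[208.0, 197.0], [214.0, 197.0], [214.0, 202.0], [208.0, 202.0]]
(255, (224, 225, 31, 31), ((238.71218872070312, 240.009765625), (33.38526153564453, 19.161954879760742), 57.09476089477539))
[221.67378 224.53134] [254.861   256.14142] ((238.36334228515625, 239.8863067626953), (35.4937629699707, 20.761390686035156), 57.9588737487793)
```

View pics/c9.png

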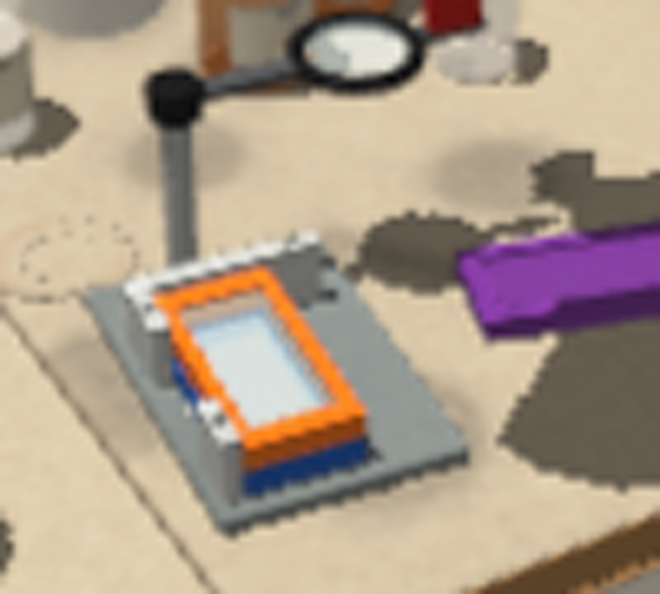

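The stack sits square in the corner, orange flush over blue at (300,370). Lowering the open jaws around the tab next.

Emit:
{"api": "play_rows", "payload": {"series": [[0,0.02,0.001,0,-0.002,-0.002,0.05],[0,0.02,0.001,0,-0.001,-0.001,0.05],[0,0.018,0,0,0,0,0.05],[0,0,0,0,0,0,0.05]]}}

```text
clock: 29.05
position: [590.8, 232.5, 155.0]
ee_rot: [0.038, 0.709, -0.704, -0.032]
contact_force: [0.1, -0.2, -0.1]
gripper_width: 49.8
```

```bash
python3 plan.py "tab(1.574,102)" 5 0.05
```

```text
t 29.05 pos [590.8 232.5 155. ] F [ 0.1 -0.2 -0.1] w 49.8 j [ 0.63  0.42 -0.03 -0.   -1.1  -0.73]
to [589.2 227.9 102. ] dist 53.2 deg 0.77 rows 5
[[0.0003,0.0106,0.001,0.0014,-0.0018,-0.0015,0.05],[0.0003,0.0106,0.001,0.0014,-0.0018,-0.0015,0.05],[0.0003,0.0106,0.001,0.0014,-0.0018,-0.0015,0.05],[0.0002,0.0106,0.001,0.0014,-0.0018,-0.0015,0.05],[0.0002,0.0106,0.001,0.0014,-0.0018,-0.0015,0.05]]
```

Emit:
{"api": "play_rows", "payload": {"series": [[0,0.01,0.002,0.002,-0.003,-0.002,0.05],[0,0.011,0.001,0.002,-0.002,-0.001,0.05],[0,0.011,0.001,0.001,-0.002,-0.001,0.05],[0,0.011,0,0,0,0,0.05],[0,0.008,0,0,0,0,0.05],[0,0,0,0,0,0,0.05]]}}

```text
clock: 29.65
position: [591.9, 230.3, 102.9]
ee_rot: [0.035, 0.708, -0.705, -0.03]
contact_force: [-0.7, 0.6, -0.7]
gripper_width: 49.8
```

```bash
python3 plan.py "tab(1.574,103)" 1 0.05
```

```text
t 29.65 pos [591.9 230.3 102.9] F [-0.7  0.6 -0.7] w 49.8 j [ 0.63  0.47 -0.1   0.   -0.99 -0.72]
to [589.2 227.9 103. ] dist 3.6 deg 0.5 rows 1
[[0.0024,-0.0002,0.0026,0.0038,-0.0027,-0.0074,0.05]]
```

Emit:
{"api": "play_rows", "payload": {"series": [[0.002,0,0.002,0.003,-0.003,-0.005,0.05],[0,0,0,0,0,0,0.018],[0,0,0,0,0,0,0.018],[0,0,0,0,0,0,0.018],[0,0,0,0,0,0,0.018],[0,0,0,0,0,0,0.018]]}}

```text
clock: 30.25
position: [590.7, 228.8, 104.5]
ee_rot: [0.033, 0.707, -0.706, -0.03]
contact_force: [0.6, -0.3, -1.1]
gripper_width: 18.1
```

```bash
python3 plan.py "tab(1.574,103)" 1 0.018; python3 - <<'E'
import numpy as np
# arc rows: tool-frame chord for dtheta per row at r=147
for d in(0.02,0.05,0.06,0.08): print(d, "along jaw x",147*np.sin(d),"radial",147*(1-np.cos(d)))
E
python3 - <<'E'
import sys;sys.path.insert(0,'.')
from plan import *
p,M=tab(1.574,103);p2,M2=tab(1.494,103)
print((M.T@(p2-p)).round(2),R.from_matrix(M.T@M2).as_rotvec().round(4))
E
```

```text
t 30.25 pos [590.7 228.8 104.5] F [ 0.6 -0.3 -1.1] w 18.1 j [ 0.63  0.47 -0.1   0.   -1.   -0.72]
to [589.2 227.9 103. ] dist 2.3 deg 0.31 rows 1
[[0.0014,0.0015,0.001,0.0022,0.0006,-0.0048,0.018]]
0.02 along jaw x 2.9398040039199627 radial 0.02939902001306982
0.05 along jaw x 7.346937882789715 radial 0.18371172193995644
0.06 along jaw x 8.814708952478355 radial 0.2645206295249841
0.08 along jaw x 11.747460013468386 radial 0.47014917351494245
[11.75  0.   -0.47] [0.   0.08 0.  ]
```

Emit:
{"api": "play_rows", "payload": {"series": [[0.006,0.001,0,0.002,0.03,-0.003,0.018],[0.009,0,0,0,0.06,0,0.018],[0.009,0,-0.0003,0,0.06,0,0.018],[0.009,0,-0.0003,0,0.06,0,0.018],[0.009,0,-0.0003,0,0.06,0,0.018],[0.009,0,-0.0003,0,0.06,0,0.018]]}}

```text
clock: 30.85
position: [542.8, 241.4, 104.0]
ee_rot: [0.154, 0.692, -0.69, -0.15]
contact_force: [0.8, 0.6, -0.8]
gripper_width: 17.9
```

```bash
cat > th.py <<'E'
from plan import *
s=read_state();M=R.from_quat(s["ee_rot"]).as_matrix()
x,y,_=R.from_euler("z",-ST[2]).apply(s["position"]-[ST[0],ST[1],0])
thp=np.arctan2(-y,95-x);thh=np.arctan2(-M[0,0],M[1,0])-ST[2]
print("t",s["clock"],"th by pos",thp.round(3),"by heading",thh.round(3),"r",np.hypot(95-x,y).round(1),"F",s["contact_force"].round(1))
t=float(sys.argv[1]) if len(sys.argv)>1 else thp-.5
rows(*tab(t,103),int(sys.argv[2]) if len(sys.argv)>2 else 8,.018)
E
python3 th.py
```

```text
t 30.85 th by pos 1.242 by heading 1.23 r 145.7 F [ 0.8  0.6 -0.8]
t 30.85 pos [542.8 241.4 104. ] F [ 0.8  0.6 -0.8] w 17.9 j [ 0.69  0.41 -0.2   0.   -0.95 -1.13]
to [485.3 285.5 103. ] dist 72.4 deg 27.97 rows 8
[[0.0088,0.0001,-0.002,0.0007,0.061,-0.0005,0.018],[0.0089,0.0001,-0.0014,0.0007,0.061,-0.0005,0.018],[0.009,0.0001,-0.0009,0.0007,0.061,-0.0005,0.018],[0.009,0.0001,-0.0003,0.0007,0.061,-0.0005,0.018],[0.009,0.0001,0.0002,0.0007,0.061,-0.0005,0.018],[0.009,0.0001,0.0008,0.0007,0.061,-0.0005,0.018],[0.009,0.0001,0.0013,0.0007,0.061,-0.0005,0.018],[0.0089,0.0001,0.0019,0.0007,0.061,-0.0005,0.018]]
```

Tracking the arc well. Continuing.

Emit:
{"api": "play_rows", "payload": {"series": [[0.009,0,0,0,0.06,0,0.018],[0.009,0,0,0,0.06,0,0.018],[0.009,0,0,0,0.06,0,0.018],[0.009,0,-0.0003,0,0.06,0,0.018],[0.009,0,-0.0003,0,0.06,0,0.018],[0.009,0,-0.0003,0,0.06,0,0.018],[0.009,0,-0.0003,0,0.06,0,0.018],[0.009,0,-0.0003,0,0.06,0,0.018]]}}

```text
clock: 31.65
position: [486.4, 286.7, 104.8]
ee_rot: [0.321, 0.634, -0.629, -0.316]
contact_force: [1.1, 0.1, -1.0]
gripper_width: 18.0
```

```bash
python3 th.py
```

```text
t 31.65 th by pos 0.74 by heading 0.729 r 145.4 F [ 1.1  0.1 -1. ]
t 31.65 pos [486.4 286.7 104.8] F [ 1.1  0.1 -1. ] w 18.0 j [ 0.82  0.36 -0.28  0.01 -0.92 -1.76]
to [457.  352.8 103. ] dist 72.4 deg 28.05 rows 8
[[0.0088,0.0002,-0.002,0.0014,0.0612,-0.0002,0.018],[0.0089,0.0002,-0.0014,0.0014,0.0612,-0.0002,0.018],[0.009,0.0002,-0.0009,0.0014,0.0612,-0.0002,0.018],[0.009,0.0002,-0.0003,0.0014,0.0612,-0.0002,0.018],[0.009,0.0002,0.0002,0.0014,0.0612,-0.0002,0.018],[0.009,0.0002,0.0008,0.0014,0.0612,-0.0002,0.018],[0.0089,0.0002,0.0013,0.0014,0.0612,-0.0002,0.018],[0.0088,0.0002,0.0019,0.0014,0.0612,-0.0002,0.018]]
```

Emit:
{"api": "play_rows", "payload": {"series": [[0.009,0,0,0.001,0.06,0,0.018],[0.009,0,0,0.001,0.06,0,0.018],[0.009,0,0,0.001,0.06,0,0.018],[0.009,0,-0.0003,0.001,0.06,0,0.018],[0.009,0,-0.0003,0.001,0.06,0,0.018],[0.009,0,-0.0003,0.001,0.06,0,0.018],[0.009,0,-0.0003,0,0.06,0,0.018],[0.008,0,-0.0003,0,0.055,0,0.018],[0.006,0,0,0,0.04,0,0.018],[0.003,0,0,0,0.02,0,0.018]]}}

```text
clock: 32.65
position: [456.9, 361.5, 105.5]
ee_rot: [0.482, 0.52, -0.518, -0.478]
contact_force: [0.8, -1.4, -0.2]
gripper_width: 17.8
```

```bash
python3 th.py -0.027 6
```

```text
t 32.65 th by pos 0.181 by heading 0.172 r 146.0 F [ 0.8 -1.4 -0.2]
t 32.65 pos [456.9 361.5 105.5] F [ 0.8 -1.4 -0.2] w 17.8 j [ 0.95  0.39 -0.23  0.01 -0.95 -2.45]
to [456.5 392.  103. ] dist 30.5 deg 11.41 rows 6
[[0.0051,0.0004,-0.0003,0.0011,0.0332,-0.0004,0.018],[0.0051,0.0004,-0.0002,0.0011,0.0332,-0.0004,0.018],[0.0051,0.0004,0,0.0011,0.0332,-0.0004,0.018],[0.0051,0.0004,0.0002,0.0011,0.0332,-0.0004,0.018],[0.0051,0.0004,0.0003,0.0011,0.0332,-0.0004,0.018],[0.005,0.0004,0.0005,0.0011,0.0332,-0.0004,0.018]]
```

Emit:
{"api": "play_rows", "payload": {"series": [[0.005,0,0,0.001,0.033,0,0.018],[0.005,0,0,0.001,0.033,0,0.018],[0.005,0,0,0.001,0.033,0,0.018],[0.005,0,0,0.001,0.033,0,0.018],[0.004,0,0,0,0.025,0,0.018],[0.002,0,0,0,0.015,0,0.018],[0,0,0,0,0,0,0.018]]}}

```text
clock: 33.35
position: [456.7, 386.8, 105.5]
ee_rot: [0.526, 0.474, -0.475, -0.523]
contact_force: [-0.2, 0.6, 0.6]
gripper_width: 17.9
```

```bash
python3 th.py -0.027 1; cat > lens.py <<'E'
from h import *
from bench import get_image
# red tab in scene view vs theta prediction
im=get_image("scene")["color"][:,:,::-1].copy();cv2.imwrite("pics/scene_l.png",im)
hs=cv2.cvtColor(im,cv2.COLOR_BGR2HSV)
m=(cv2.inRange(hs,(0,150,60),(4,255,255))|cv2.inRange(hs,(172,150,60),(180,255,255)));m[:170]=0;m[270:]=0;m[:,300:]=0;m[:,190:200]=0
p=cv2.findNonZero(m)
print(None if p is None else (len(p),cv2.boundingRect(p)))
for th in(-.06,-.03,0,.03,.06):
    S=pose([507.84,383.17,-.0931]);c,s=np.cos(th),np.sin(th)
    f=lambda r,t,z:(95-r*c+t*s,-r*s-t*c,z)
    q=proj(S([f(r,t,z) for r in(132,162) for t in(-5,5) for z in(129,164)]),"scene")
    l=proj(S([f(95,0,129)]),"top")[0]
    print(th,"tab bbox",q.min(0).round(1),q.max(0).round(1),"lens top px",l.round(1))
E
python3 lens.py
```

```text
t 33.35 th by pos 0.008 by heading -0.007 r 146.2 F [-0.2  0.6  0.6]
t 33.35 pos [456.7 386.8 105.5] F [-0.2  0.6  0.6] w 17.9 j [ 0.98  0.42 -0.18  0.   -0.97 -2.65]
to [456.5 392.  103. ] dist 5.8 deg 1.16 rows 1
[[0.0052,0.0025,0.0008,0.0022,0.0196,-0.0046,0.018]]
(79, (243, 212, 6, 15))
-0.06 tab bbox [237.2 211.1] [244.4 227.8] lens top px [211.9 219.8]
-0.03 tab bbox [238.6 210.8] [246.  227.5] lens top px [213.  219.9]
0 tab bbox [239.9 210.5] [247.6 227.1] lens top px [214.2 220.1]
0.03 tab bbox [241.2 210.1] [249.1 226.6] lens top px [215.3 220.2]
0.06 tab bbox [242.5 209.7] [250.6 226.2] lens top px [216.5 220.2]
```

Emit:
{"api": "play_rows", "payload": {"series": [[0.002,0,0,0.001,0.006,-0.002,0.018],[0.002,0,0,0,0.005,0,0.018],[0.001,0,0,0,0,0,0.018],[0,0,0,0,0,0,0.018]]}}

```text
clock: 33.8
position: [457.0, 391.3, 105.5]
ee_rot: [0.528, 0.47, -0.472, -0.526]
contact_force: [0.5, 0.2, -0.3]
gripper_width: 18.1
```

```bash
python3 th.py -0.027 1; python3 lens.py|head -1
```

```text
t 33.8 th by pos -0.023 by heading -0.019 r 146.4 F [ 0.5  0.2 -0.3]
t 33.8 pos [457.  391.3 105.5] F [ 0.5  0.2 -0.3] w 18.1 j [ 0.98  0.42 -0.17  0.   -0.98 -2.66]
to [456.5 392.  103. ] dist 2.7 deg 0.49 rows 1
[[0.0006,0.0025,0.0006,0.0005,0.008,-0.0032,0.018]]
(79, (242, 212, 6, 16))
```

Now at about 0. Opening, rising straight up, then clearing away toward the rack side to see.

Emit:
{"api": "play_rows", "payload": {"series": [[0,0,0,0,0,0,0.03],[0,0,0,0,0,0,0.045],[0,0,0,0,0,0,0.045],[0,-0.015,0,0,0,0,0.045],[0,-0.03,0,0,0,0,0.045],[0,-0.04,0,0,0,0,0.045],[0,-0.04,0,0,0,0,0.045]]}}

```text
clock: 34.55
position: [454.5, 389.3, 227.0]
ee_rot: [0.529, 0.465, -0.477, -0.526]
contact_force: [0.8, 1.5, 0.5]
gripper_width: 44.8
```

Emit:
{"api": "play_rows", "payload": {"series": [[-0.03,0,0.01,0,0,0,0.045],[-0.04,0,0.02,0,0,0,0.045],[-0.04,0,0.02,0,0,0,0.045],[-0.04,0,0.02,0,0,0,0.045],[-0.04,0,0.01,0,0,0,0.045],[-0.04,0,0,0,0,0,0.045],[-0.03,0,0,0,0,0,0.045],[0,0,0,0,0,0,0.045]]}}

```text
clock: 35.35
position: [344.4, 135.3, 235.6]
ee_rot: [0.527, 0.474, -0.47, -0.526]
contact_force: [0.7, 0.2, 0.4]
gripper_width: 44.7
```

```bash
python3 lens.py; python3 chk.py o 40; python3 - <<'E'
import cv2
a=cv2.imread("pics/top_chk.png")[170:260,185:295];b=cv2.imread("pics/scene_l.png")[170:270,190:310]
cv2.imwrite("pics/c10.png",cv2.hconcat([cv2.resize(a,(400,327)),cv2.resize(b,(400,327))]))
E
```

```text
(80, (241, 211, 7, 16))
-0.06 tab bbox [237.2 211.1] [244.4 227.8] lens top px [211.9 219.8]
-0.03 tab bbox [238.6 210.8] [246.  227.5] lens top px [213.  219.9]
0 tab bbox [239.9 210.5] [247.6 227.1] lens top px [214.2 220.1]
0.03 tab bbox [241.2 210.1] [249.1 226.6] lens top px [215.3 220.2]
0.06 tab bbox [242.5 209.7] [250.6 226.2] lens top px [216.5 220.2]
140 ((216.4950714111328, 219.5495147705078), (21.79131317138672, 44.179649353027344), 5.710593223571777) bbox (204, 197, 26, 46)
expected ((216.64004516601562, 219.34144592285156), (22.478483200073242, 44.97389602661133), 5.366995811462402) [[207.60000610351562, 195.89999389648438], [229.89999389648438, 198.0], [225.6999969482422, 242.6999969482422], [203.3000030517578, 240.6999969482422]] found [[203.5, 240.39999389648438], [207.89999389648438, 196.5], [229.5, 198.6999969482422], [225.10000610351562, 242.60000610351562]]
```

View pics/c10.png

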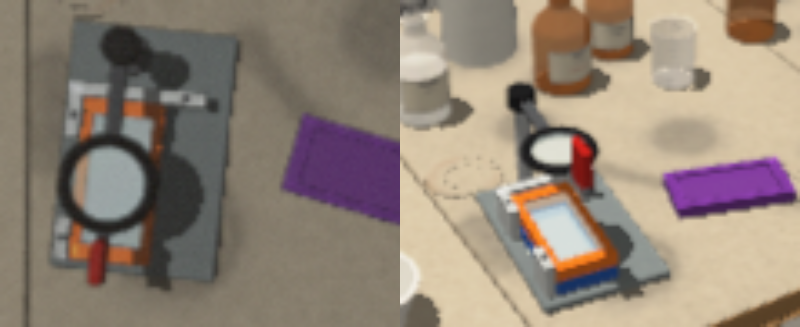

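The orange plate is square in the corner, and the lens centre at top pixel (214.3,220) matches the θ = 0 prediction of (214.2,220.1). The gripper is clear, so I'm handing in.

```bash
python3 -c "
from bench import job_done,read_state
print(read_state()['joint_vel'].round(3));print(job_done())"
```

```text
[ 0.019  0.035  0.022  0.002  0.003 -0.003]
the job is handed in; nothing more can be done
None
```

I stacked the blue plate and then the orange plate in the stand corner, each pushed lightly against both fences. I then swung the magnifier by its red tab until the lens was over the stack, let go, moved the arm clear and handed the job in at about 35.5 s.

- **Plates:** by the top camera, each plate's outline is within about 1 mm and 0.01 rad of the squared place. For orange, both camera views agree. I measured blue before orange covered it; after that I only saw its edges in the views, lying under orange.
- **Lens:** its centre is at top-view pixel (214.3, 220), against (214.2, 220.1) predicted for lens over stack. That difference is under 1 mm.
- **Left alone:** the bottles and beaker look untouched in the last view. The mortar was mostly outside it, and I did not measure how far any of them moved. The arm never went near them.
- **What disagreed:** my first grasp closed above the blue plate, because the fingertips sat about 38 mm behind the reported TCP instead of where I had assumed. I measured that by touching the plate lightly and then corrected for it.

The handover gave no verdict.

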